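# Balance test of a client's silver bars on the vise jaws

## Robot

A 6-joint arm with a two-finger parallel gripper is mounted at the origin on the work surface. World frame = base frame: x ahead of the robot, y to its left, z up, the work surface at z = 0. Lengths are in m, angles in rad, forces in N, time in s.
With the tool pointing down it reaches from about 0.25 to 0.775 m from the base axis. Payload 4 kg.
Tool frame: the origin (TCP) lies midway between the tips of the shut fingers; the grasp point (between the pads) lies 19 mm behind it; z points along the fingers, y is the line along which they close (so a half turn about z gives the same grasp; the last joint's range is limited). The gripper opens to 94 mm and grips with 3 to 60 N. Pads are 16 mm wide; open, the fingers measure 119 mm over their backs; the gripper's body (75 mm by 177 mm) begins 78 mm behind the grasp point.
Start: joints at [1.04, 0.087, 1.371, -0, 1.684, -0.103], TCP at [0.228, 0.5, 0.206] pointing down, gripper open.
Joint ranges: [-3.1, 3.1], [-0.76, 2.03], [0.27, 2.55], [-1.08, 4.22], [0.17, 2.65], [-2.57, 2.57]. Speed limits (rad/s): [2.79, 2.79, 3.14, 3.14, 3.14, 3.14].

## Interface

Orientations are given as [roll, pitch, yaw] about the fixed x, y, z axes, in that order (R = Rz(yaw) Ry(pitch) Rx(roll)).
In Python, from bench import robot gives the robot as it stands.
- The arm moves only by the tool servo_tool, never from a script. Its argument "moves" is a list of rows, each a list of 5 numbers: the shift along the tool's x, y, z in units of 25 mm (1.0 is 25 mm), then the turn about the tool's z in units of 6 degrees (1.0 is 6 degrees), then the closure, from 0 (fully open) to 1 (shut). In form: [[dx, dy, dz, yaw, gripper], ...]. A call has 1 to 10 rows; each row is the pose to reach, as a shift and turn from the pose commanded when the call began, along the tool's axes at that moment; what a row does not reach only later rows make up. A row lasts 1/12 s, in which the tool goes at most 41.7 mm and 7.16 degrees, less where a joint would pass 70% of its speed; a pose out of reach is approached as far as the arm can. A call with a gripper value outside its range is refused whole. The fingers move at their own pace and stop on an object; the grip force is fixed at half the most. Time passes only in rows, so rows that repeat a pose let the fingers close. It gives the time, the measured TCP pose, the force, the opening and the grip force at its end, in the units of the state.
- robot.get_obs(): the state, without advancing time (a new reading comes with each control period).
- robot.snapshot(name): name is "scene" or "top" or "wrist"; returns a dict with "image" (400x640x3 uint8, blue, green, red), "fx", "fy", "cx", "cy" (pixels), "k1" (the pictures are not rectified: a ray, as slopes to the right and down, at radius r is drawn at 1 + k1 r^2 times it, then the intrinsics apply), "eye" and "orientation" of the camera in the world; the wrist camera has in their place "T_tool_cam" (4x4, takes a point from camera to tool coordinates, whose origin is the TCP and whose axes are the flange's). Camera axes: x right, y down, z forward; pixel columns grow to the right and rows downward; lengths in m; the calibration is good to about 2 mm. A picture is of the moment at which its call begins: read the wrist's pose just before it. There is no depth.
- robot.close_job(): hands the job in; it is judged then, once.
The state is a dict: "time": time; "joint_positions": joint angles; "qvel": joint speeds; "joint_torque": joint torques, N m; "tool_pos": TCP position; "ee_rot": TCP orientation; "wrist_force": force on the tool from outside, world axes, zero at the start; "wrist_torque": the same for the moment, N m; "width": finger opening in m; "finger_force": force on a finger pad.
Only numpy, scipy, OpenCV 4.12 (cv2) and the standard library are available. Lean on these libraries where they do the work, as an engineer would, in place of code of your own. Each camera call takes 0.05 s, during which the arm holds its last target. There are 200 camera calls.

## Task

Some of the client's silver bars may be fakes, so do the balance test: with the walnut rack lying on its green mat, press every silver bar flush into its recesses, filling them from the brass-capped end without a gap. Then find the loaded rack's centre of mass: lay it crosswise over the closed brass jaws of the vise so that, let go, it stays balanced there, level and still, for three seconds, then set it back along its mat, wholly on it, with all the bars still flush. Leave the compass, ring box, weights and mirror where they are.

Things in the scene. Friction and masses are not known exactly. Their poses are not given: they have to be found in the camera images.
- rack: Loose dark walnut strip, 300 long (own x) x 44 wide (y) x 20 mm high (z), at first flat on the green mat. Origin: centre of its underside; +x points to its brass-capped end (4 mm cap, brass band on top), the other is bare wood. 160 to 240 g empty, centre of mass within 8 mm of the middle; loaded, under 1 kg, it balances where the bars' true masses put it. Five recesses in a row in its top.
- mat: Fixed green baize mat on the table, 380 (own x) x 120 (y) x 2 mm. Origin: centre of its underside, on the table. The rack lies along it, its brass end towards the mat's +x at the start.
- vise: Small black cast-iron vise with brass jaws, bolted down. Origin: on the table under the middle of its jaws; axes as vise_top's.
- recess1 (a point): Centre of the floor of the rack's recess 1 (next to the brass cap), at 108 mm along the rack's own x, 8 mm above its underside and 12 mm below its top; axes as the rack's. The recess is 40 mm (along the rack) x 26 mm and 12 mm deep, as deep as a bar is high. A bar flush in it has its origin here.
- recess2 (a point): Centre of the floor of the rack's recess 2, at 54 mm along the rack's own x, 8 mm above its underside and 12 mm below its top; axes as the rack's. The recess is 40 mm (along the rack) x 26 mm and 12 mm deep, as deep as a bar is high. A bar flush in it has its origin here.
- recess3 (a point): Centre of the floor of the rack's recess 3, at 0 mm along the rack's own x, 8 mm above its underside and 12 mm below its top; axes as the rack's. The recess is 40 mm (along the rack) x 26 mm and 12 mm deep, as deep as a bar is high. A bar flush in it has its origin here.
- recess4 (a point): Centre of the floor of the rack's recess 4, at -54 mm along the rack's own x, 8 mm above its underside and 12 mm below its top; axes as the rack's. The recess is 40 mm (along the rack) x 26 mm and 12 mm deep, as deep as a bar is high. A bar flush in it has its origin here.
- recess5 (a point): Centre of the floor of the rack's recess 5 (at the bare wooden end), at -108 mm along the rack's own x, 8 mm above its underside and 12 mm below its top; axes as the rack's. The recess is 40 mm (along the rack) x 26 mm and 12 mm deep, as deep as a bar is high. A bar flush in it has its origin here.
- bar1: One of three to five silver bars (absent ones read None), alike to the eye: 36 (own x) x 22 (y) x 12 mm high (z), flat on the table at first. Origin: centre of its underside. About 100 g if genuine, but some are light or heavy (roughly 50 to 140 g), which cannot be seen. Turned by half a turn it fits just as well.
- bar2: One of three to five silver bars (absent ones read None), alike to the eye: 36 (own x) x 22 (y) x 12 mm high (z), flat on the table at first. Origin: centre of its underside. About 100 g if genuine, but some are light or heavy (roughly 50 to 140 g), which cannot be seen. Turned by half a turn it fits just as well.
- bar3: One of three to five silver bars (absent ones read None), alike to the eye: 36 (own x) x 22 (y) x 12 mm high (z), flat on the table at first. Origin: centre of its underside. About 100 g if genuine, but some are light or heavy (roughly 50 to 140 g), which cannot be seen. Turned by half a turn it fits just as well.
- bar4: One of three to five silver bars (absent ones read None), alike to the eye: 36 (own x) x 22 (y) x 12 mm high (z), flat on the table at first. Origin: centre of its underside. About 100 g if genuine, but some are light or heavy (roughly 50 to 140 g), which cannot be seen. Turned by half a turn it fits just as well.
- bar5: One of three to five silver bars (absent ones read None), alike to the eye: 36 (own x) x 22 (y) x 12 mm high (z), flat on the table at first. Origin: centre of its underside. About 100 g if genuine, but some are light or heavy (roughly 50 to 140 g), which cannot be seen. Turned by half a turn it fits just as well.
- vise_top (a point): Middle of the top of the fixed black iron vise's two closed brass jaws, 90 mm above the table: one flat-topped ridge, 16 mm thick (own x), 60 mm long (y), z up, 12 mm higher than the iron jaws beside it (to 26 mm from the middle). Screw and tommy bar stick out towards -x to 97 mm, under 53 mm high. What lies over it along x stays level only with its centre of mass above the 16 mm of brass.
- compass: Silver pocket compass, disc 48 mm across, 13 mm high, not part of the job. Origin: centre of its underside.
- ring_box: Burgundy plastic ring box, 55 x 55 x 44 mm, not part of the job. Origin: centre of its underside.
- weight1: Nickel-plated calibration weight, 32 mm across, 39 mm high with its knob, not part of the job. Origin: centre of its underside.
- weight2: Nickel-plated calibration weight, 26 mm across, 33 mm high with its knob, not part of the job. Origin: centre of its underside.
- weight3: Nickel-plated calibration weight, 20 mm across, 29 mm high with its knob, not part of the job. Origin: centre of its underside.
- mirror: Tortoiseshell acetate hand mirror lying glass up, 235 mm long (own x, head to +x, 110 mm across), 11 mm thick, not part of the job. Origin: on its underside where head and handle meet, 60 mm from the head's centre.
Not all that is in view belongs to the job. Leave any blue look-alike of the bar2 alone. Leave any orange look-alike of the bar5 alone.

How it is judged:
By the outcome, as a careful person would: the job done as asked, in the order asked, and still so for the second after the job is handed in, with the robot touching nothing.
Of bar1, bar2, bar3, bar4, bar5 only 3 to 5 are there at a start; the rules pass over those that are not, and their reading is None.
At some moment in a run one of bar1, bar2, bar3, bar4, bar5 may be knocked a few centimetres aside while the robot is not near it.
It also fails if it takes over 210 s, if anything falls off the work surface, if the arm or the gripper's body presses on something with over 40 N, if the wrist force passes 120 N, or if a joint passes its speed limit or range.

## Working session

There is one attempt and no reset: what is moved stays moved. The work goes in short steps, Python scripts to look and compute and a tool call to move; the robot and the scene stay as the last step left them, time stands still between calls to the robot, and variables do not carry over. Pictures are saved under pics/ and viewed, at most 14 in all, crops included, and the job is handed in when it is done.

Besides the shell and the picture viewer there is one more tool, called after ">>>" as a command line: name --pt "numbers of a row" for each row, then --argument value for the rest. servo_tool: Moves the arm, as the interface text tells. Its arguments: {"type":"object","properties":{"moves":{"type":"array"}},"required":["moves"]}

```bash
mkdir -p pics; ls
cat > h.py <<'E'
import numpy as np, cv2
from scipy.spatial.transform import Rotation as R
from bench import robot
def snap(n,f=None):
    o=robot.get_obs(); s=robot.snapshot(n)
    if f: cv2.imwrite('pics/'+f,s['image'])
    if n=='wrist':
        T=np.array(s['T_tool_cam']); Rt=rot(o['ee_rot'])
        s['E']=np.array(o['tool_pos'])+Rt@T[:3,3]; s['Q']=Rt@T[:3,:3]
    else:
        s['E']=np.array(s['eye']); s['Q']=rot(s['orientation'])
    return s
def rot(a):
    a=np.array(a,float)
    return a if a.shape==(3,3) else (R.from_euler('xyz',a).as_matrix() if a.size==3 else R.from_quat(a).as_matrix())
def K(s): return np.array([[s['fx'],0,s['cx']],[0,s['fy'],s['cy']],[0,0,1.]])
def rays(s,p):
    p=np.array(p,float).reshape(-1,2); d=(p-[s['cx'],s['cy']])/[s['fx'],s['fy']]
    u=d.copy()
    for _ in range(20): u=d/(1+s['k1']*(u**2).sum(1,keepdims=True))
    return np.c_[u,np.ones(len(u))]@s['Q'].T
def onz(s,p,z):
    r=rays(s,p); return s['E']+r*((z-s['E'][2])/r[:,2])[:,None]
def proj(s,P):
    c=(np.array(P,float).reshape(-1,3)-s['E'])@s['Q']; u=c[:,:2]/c[:,2:]
    u=u*(1+s['k1']*(u**2).sum(1,keepdims=True)); return u*[s['fx'],s['fy']]+[s['cx'],s['cy']]
def tri(s1,p1,s2,p2):
    a=rays(s1,p1)[0];b=rays(s2,p2)[0]; A=np.c_[a,-b]
    t=np.linalg.lstsq(A,s2['E']-s1['E'],rcond=None)[0]
    x=s1['E']+a*t[0]; y=s2['E']+b*t[1]; return (x+y)/2,np.linalg.norm(x-y)
E
python3 - <<'E'
from h import *
o=robot.get_obs(); print(o)
for n in ('scene','top','wrist'):
    s=snap(n,n+'0.png'); print({k:v for k,v in s.items() if k!='image'})
E
```

```text
pics
{'time': 0.0, 'joint_positions': array([ 1.03985986e+00,  8.79300630e-02,  1.37224104e+00, -1.01622487e-05,
        1.68361123e+00, -1.03122368e-01]), 'qvel': array([-0.00037855,  0.00038978, -0.00196404,  0.00062544, -0.00131918,
        0.0010985 ]), 'joint_torque': array([-1.98774255e-04, -3.40190935e+01, -3.02421892e+01,  7.17311958e-02,
        3.29877832e-02, -1.64940998e-04]), 'tool_pos': array([0.22792259, 0.49994301, 0.20432452]), 'ee_rot': array([-3.13941356e+00, -2.15358614e-04,  2.71377719e+00]), 'wrist_force': array([0.21440426, 0.86034303, 0.44318419]), 'wrist_torque': array([ 0.01644022, -0.03680729,  0.01952746]), 'finger_force': 0.0, 'width': 0.09409843907415646}
{'fx': 364.3678279909755, 'fy': 364.3678279909755, 'cx': 320.47171740536163, 'cy': 201.6369058547758, 'k1': -0.05595009124529633, 'eye': array([1.19664272, 0.25663702, 0.93094326]), 'orientation': array([-2.52015303, -0.00266982,  1.81966502]), 'E': array([1.19664272, 0.25663702, 0.93094326]), 'Q': array([[-0.24630679,  0.78760986, -0.5648041 ],
       [ 0.96918824,  0.20176476, -0.14129806],
       [ 0
[... 471 characters left out ...]
881133 ]])}
{'fx': 338.39961305655476, 'fy': 338.39961305655476, 'cx': 320.4961276200173, 'cy': 195.2318827792107, 'k1': -0.038739120021343616, 'T_tool_cam': array([[-5.45568369e-04, -9.71550480e-01, -2.36831940e-01,
         6.87890891e-02],
       [ 9.99999849e-01, -5.45360121e-04, -6.63905376e-05,
         2.72810112e-04],
       [-6.46569365e-05, -2.36831940e-01,  9.71550631e-01,
        -1.78050317e-01],
       [ 0.00000000e+00,  0.00000000e+00,  0.00000000e+00,
         1.00000000e+00]]), 'E': array([0.1656281 , 0.52909312, 0.38250185]), 'Q': array([[ 0.41537269,  0.88400273,  0.21448705],
       [ 0.9096493 , -0.40316282, -0.09998946],
       [-0.00191775,  0.23664089, -0.97159529]])}
```

View pics/top0.png

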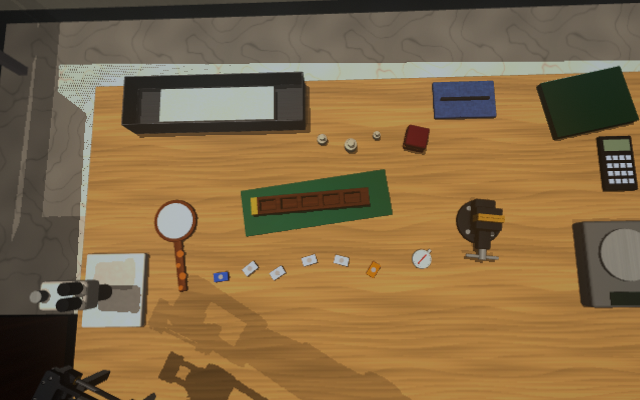

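View pics/scene0.png

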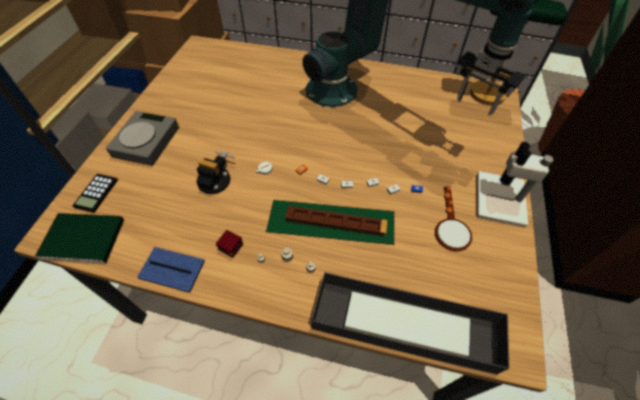

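The top view shows four silver bars at about (250,268), (277,272), (309,260) and (342,260). The look-alikes are blue at (221,277) and orange at (373,269). The rack runs from its brass end (253,206) to (368,196), and the vise jaws are near (490,217). The scene view agrees.

```bash
cat >> h.py <<'E'
def blobs(s,mask,amin=25,amax=1e5):
    out=[]
    for c in cv2.findContours(mask.astype(np.uint8),cv2.RETR_EXTERNAL,cv2.CHAIN_APPROX_NONE)[0]:
        if amin<=cv2.contourArea(c)<=amax: out.append(c.reshape(-1,2).astype(float))
    return out
def rect(P):
    "min rect of plane points -> centre, long, short, angle of long side"
    (c,(w,h),a)=cv2.minAreaRect((np.array(P)[:,:2]*1000).astype(np.float32))
    if w<h: w,h,a=h,w,a+90
    a=(a+90)%180-90
    return np.array(c),w,h,a
def hsv(s): return cv2.cvtColor(s['image'],cv2.COLOR_BGR2HSV).astype(int)
def silver(s): h=hsv(s); return (h[...,1]<60)&(h[...,2]>130)
def green(s): h=hsv(s); return (h[...,0]>50)&(h[...,0]<90)&(h[...,1]>100)&(h[...,2]>35)
def brass(s): h=hsv(s); return (h[...,0]>15)&(h[...,0]<30)&(h[...,1]>165)&(h[...,2]>105)
def rep(s,m,z,amin,amax=1e5):
    for c in blobs(s,m,amin,amax):
        r=rect(onz(s,c,z)); print(c.mean(0).round(1),r[0].round(1),*[round(float(v),1) for v in r[1:]])
E
python3 - <<'E'
from h import *
for n in ('top','scene'):
    s=snap(n); h=hsv(s); print(n,'silver'); rep(s,silver(s),.012,20,400)
    print('green');rep(s,green(s),.002,500)
    print('brass');rep(s,brass(s),.022,15,600);print('at 90');rep(s,brass(s),.09,15,600)
    for p in ([(300,201),(254,206),(490,217),(300,100),(350,230),(250,268)] if n=='top' else [(330,217),(384,227),(212,165),(280,225),(347,184)]): print(p,h[p[1],p[0]])
E
```

```text
top silver
[ 53.7 295. ] [385.6 795. ] 87.3 66.2 89.3
[276.7 272.3] [435.9 241. ] 35.6 21.4 -57.3
[249.5 267.9] [447.4 309.8] 35.9 21.2 -53.8
[340.8 260. ] [464.2  80.9] 35.6 20.4 75.3
[308.8 259.7] [466.1 161.1] 35.5 21.2 -72.5
[422.1 257.9] [ 465.8 -118.5] 47.2 41.7 -3.1
green
[315.3 202.7] [612. 144.] 376.0 117.3 -82.3
[592.7 102.5] [ 857.2 -593.3] 175.1 121.5 -79.6
brass
[372.9 269.5] [440.8   3.2] 37.3 24.5 -31.8
[491.4 217.5] [ 563.4 -291.6] 63.5 17.8 84.2
[253.9 205.5] [603.6 298.4] 43.7 15.3 0.8
at 90
[372.9 269.5] [442.2   9.5] 34.7 22.8 -31.8
[491.4 217.5] [ 556.3 -264.8] 59.1 16.6 84.2
[253.9 205.5] [593.7 284.3] 40.6 14.3 0.8
(300, 201) [ 12 187  79]
(254, 206) [ 23 192 179]
(490, 217) [ 19 201 166]
(300, 100) [16 39 72]
(350, 230) [ 16 160 161]
(250, 268) [ 14  35 169]
scene silver
[441.4 375.6] [980.5 499.7] 85.0 40.9 -86.3
[114.9 284.3] [ 963.4 -375.8] 27.8 10.4 67.1
[ 92.2 193.5] [ 709.6 -624.5] 58.8 9.5 -89.8
[ 95.7 188.6] [ 688.9 -623.7] 59.4 9.8 89.1
[393.2 188.4] [449.8 309.5] 32.7 22.7 -45.5
[346.6 183.7] [467.5 161.7] 32.5 20.5 -75.6
[ 99.  183.9] [ 669.6 -624.9] 57.3 12.7 88.9
[516.6 185.3] [335.5 699.9] 77.7 36.0 -29.0
[372.3 181.6] [439.8 239.9] 34.6 23.4 -53.1
[102.3 179.3] [ 649.2 -625.5] 60.4 12.2 -88.6
[322.7 178.6] [466.4  81.8] 33.6 21.2 71.6
[264.1 167.5] [ 466.9 -119.6] 45.8 44.0 -75.7
[531.6 164.7] [213.6 754.1] 118.2 79.2 -89.1
green
[ 78.5 235. ] [ 852.3 -578.3] 206.0 144.3 -78.3
[331.6 222. ] [614.1 142.1] 370.8 112.3 -82.2
brass
[383.4 225.8] [604.5 298.1] 43.1 17.5 8.3
[206.8 162.9] [ 504.2 -307.6] 64.5 22.5 84.8
[485.1  96.3] [-89.5 602.2] 83.1 45.8 -88.7
at 90
[383.4 225.8] [648.8 295. ] 39.9 16.2 8.3
[206.8 162.9] [ 556.  -265.3] 59.7 20.8 84.8
[485.1  96.3] [  6.7 576.4] 76.9 42.4 -88.7
(330, 217) [  7 174  66]
(384, 227) [ 18 184 190]
(212, 165) [ 18 185 171]
(280, 225) [ 70 187  64]
(347, 184) [ 23  29 184]
```

View pics/wrist0.png

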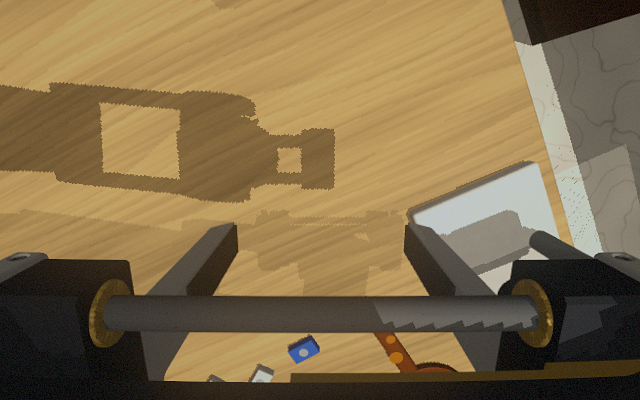

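```bash
cat >> h.py <<'E'
def plan(*targets):
    "targets (x,y,z mm, yaw deg) -> units from the current measured pose"
    o=robot.get_obs(); Rt=rot(o['ee_rot']); y0=np.degrees(R.from_matrix(Rt).as_euler('xyz')[2])
    for x,y,z,yaw in targets:
        d=Rt.T@(np.array([x,y,z])/1000-o['tool_pos'])/.025
        print((x,y,z,yaw),'->',d.round(2),round(-((yaw-y0+180)%360-180)/6,2))
def st():
    o=robot.get_obs(); print('t',round(o['time'],2),'tcp',(np.array(o['tool_pos'])*1000).round(1),'yaw',np.degrees(o['ee_rot']).round(2),'q',np.degrees(o['joint_positions']).round(0),'w',round(o['width']*1000,1),'F',np.round(o['wrist_force'],2))
E
python3 - <<'E'
from h import *
plan((636,133,250,155.5))
E
```

```text
(636, 133, 250, 155.5) -> [-20.94  -6.6   -1.8 ] -0.0
```

>>> servo_tool --pt "-10.5 -3.3 -1.8 0 0.5" --pt "-10.5 -3.3 -1.8 0 0.5" --pt "-10.5 -3.3 -1.8 0 0.5" --pt "-10.5 -3.3 -1.8 0 0.5" --pt "-10.5 -3.3 -1.8 0 0.5" --pt "-10.5 -3.3 -1.8 0 0.5" --pt "-10.5 -3.3 -1.8 0 0.5" --pt "-10.5 -3.3 -1.8 0 0.5"

```text
time: 0.92
tool_pos: [0.4368, 0.3128, 0.2512]
ee_rot: [3.141, 0.003, 2.707]
wrist_force: [-0.5, -0.0, -1.1]
width: 0.0476
finger_force: 0.0
```

>>> servo_tool --pt "-10.5 -3.3 0 0 0.5" --pt "-10.5 -3.3 0 0 0.5" --pt "-10.5 -3.3 0 0 0.5" --pt "-10.5 -3.3 0 0 0.5" --pt "-10.5 -3.3 0 0 0.5" --pt "-10.5 -3.3 0 0 0.5" --pt "-10.5 -3.3 0 0 0.5" --pt "-10.5 -3.3 0 0 0.5" --pt "-10.5 -3.3 0 0 0.5"

```text
time: 1.67
tool_pos: [0.6376, 0.1321, 0.249]
ee_rot: [-3.141, -0.003, 2.712]
wrist_force: [-0.7, 0.1, -0.4]
width: 0.047
finger_force: 0.0
```

Run:
```python
from h import *
st()
s=snap('wrist','w1.png'); st()
rep(s,silver(s),.012,80,3000);print('green');rep(s,green(s),.002,2000)
print('brass');rep(s,brass(s),.022,50,3000)
```

```text
t 1.67 tcp [637.6 132.1 249. ] yaw [-1.7997e+02 -1.5000e-01  1.5540e+02] q [  7.  18.  58.   0. 104. -59.] w 47.0 F [-0.73  0.07 -0.4 ]
t 1.72 tcp [637.  133.2 249.8] yaw [ 1.800e+02 -1.100e-01  1.555e+02] q [  7.  18.  58.   0. 104. -59.] w 47.1 F [ 0.06  0.37 -0.02]
[385.4 368.8] [938.7  96.6] 46.9 19.2 64.9
[560.6 352.1] [1031.3  336.6] 82.0 38.7 -24.8
[304.  280.5] [764.9  49.4] 31.2 29.7 -24.9
[359.9 269.2] [781.1 123.5] 25.8 20.4 -9.8
[ 80.6 130.6] [ 466.2 -114.1] 51.6 47.8 -86.7
[219.8  54.4] [465.2  83. ] 36.5 21.8 74.8
[282.   24.5] [467.1 162.3] 36.2 22.4 -72.5
[591.1   9.2] [599.8 493.5] 83.9 28.3 67.5
green
[244.1 209.4] [631.7  41.4] 166.1 107.5 -82.5
brass
[ 11.3 243.5] [ 553.2 -281.3] 32.0 7.3 84.2
[152.7  68.4] [445.8   6.7] 31.7 21.0 -30.8
```

View pics/w1.png

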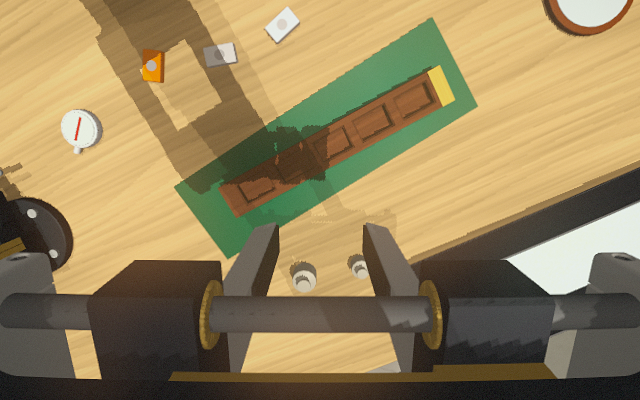

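Wrist view: the rack is fully seen, with its brass band at (441,86) and bare end near (232,200). The recesses show as darker squares, and the bars are at (283,24) and (220,54). Next I'll fit the rack outline.

```bash
cat >> h.py <<'E'
def rackpose(s,zt=.022):
    "rack outline = not-green hole in the mat, cast at its top height"
    g=green(s).astype(np.uint8); g=cv2.morphologyEx(g,cv2.MORPH_OPEN,np.ones((2,2),np.uint8))
    return g
E
python3 - <<'E'
from h import *
for n in ('wrist','top'):
    s=snap(n); h=hsv(s)
    br=(h[...,0]>16)&(h[...,0]<34)&(h[...,1]>110)&(h[...,2]>120)
    # mat corners polygon: interior slightly shrunk, in world
    m=np.array([612,143]);a=np.radians(97.7);u=np.array([np.cos(a),np.sin(a)]);v=np.array([-u[1],u[0]])
    q=[list((m+u*i*182+v*j*53)/1000)+[.002] for i,j in((1,1),(1,-1),(-1,-1),(-1,1))]
    pm=np.zeros(s['image'].shape[:2],np.uint8); cv2.fillPoly(pm,[proj(s,q).astype(np.int32)],1)
    H=h[...,0]; rk=(pm>0)&((H<38)|(H>150))&(h[...,1]>80)
    rk=cv2.morphologyEx(rk.astype(np.uint8),cv2.MORPH_OPEN,np.ones((3,3),np.uint8))
    rep(s,rk,.022,500); print(' at .002');rep(s,rk,.002,500)
    print('band');rep(s,br&(pm>0),.022,20)
    cv2.imwrite(f'pics/m_{n}.png',rk*255)
    if n=='wrist':
        c=s['image'][40:250,200:480]; cv2.imwrite('pics/w1c.png',cv2.resize(c,None,fx=2.8,fy=2.8))
E
```

```text
[337.1 142. ] [613.9 159. ] 299.9 45.7 -86.0
 at .002
[337.1 142. ] [615.8 158.8] 314.6 48.0 -86.0
band
[439.8  86.7] [604.1 300. ] 44.5 16.7 4.2
[312.  200.8] [613.1 151.4] 175.1 47.3 -85.9
 at .002
[312.  200.8] [616.2 152.5] 178.7 48.3 -85.9
band
[252.2 206.2] [602.6 302.3] 42.0 10.7 5.2
```

View pics/w1c.png

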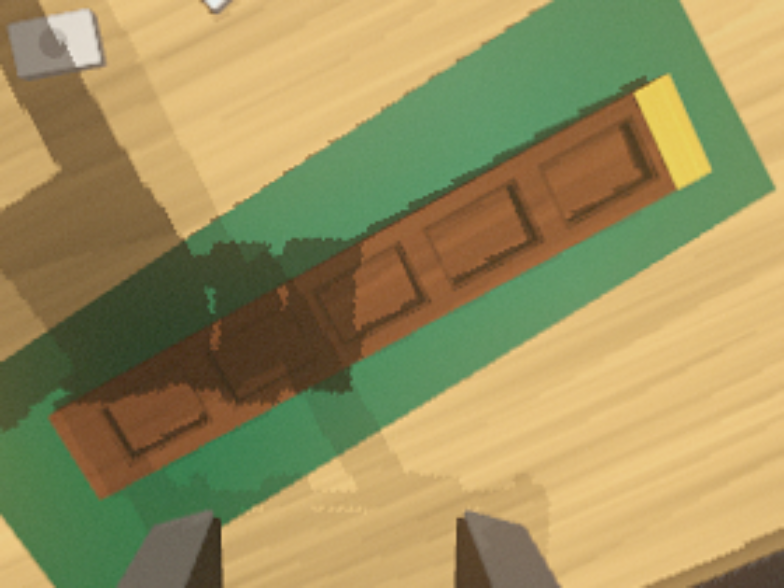

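The close crop shows five empty recesses, with the brass band at the upper right and the bare end at the lower left. The fit gives a centre near (614,159), angle 94°, and a top outline of 300x46 mm at z=22, which matches the given size. Next I hover over the third bar.

Run:
```python
from h import *
plan((467,162,110,107.5))
```

```text
(467, 162, 110, 107.5) -> [ 6.63 -1.79  5.63] 8.02
```

>>> servo_tool --pt "6.6 -1.8 5.6 8 0.5" --pt "6.6 -1.8 5.6 8 0.5" --pt "6.6 -1.8 5.6 8 0.5" --pt "6.6 -1.8 5.6 8 0.5" --pt "6.6 -1.8 5.6 8 0.5" --pt "6.6 -1.8 5.6 8 0.5" --pt "6.6 -1.8 5.6 8 0.5" --pt "6.6 -1.8 5.6 8 0.5" --pt "6.6 -1.8 5.6 8 0.5" --pt "6.6 -1.8 5.6 8 0.5"

```text
time: 2.65
tool_pos: [0.4691, 0.1608, 0.1118]
ee_rot: [3.139, 0.0, 1.879]
wrist_force: [0.6, 0.4, 0.1]
width: 0.0473
finger_force: 0.0
```

```bash
cat >> h.py <<'E'
def bars(s,lo=25,hi=60,amin=300,xmin=0):
    "silver rectangles of about a bar's size, top at .012; lower threshold for shadow"
    h=hsv(s); m=(h[...,1]<75)&(h[...,2]>85)
    m=cv2.morphologyEx(m.astype(np.uint8),cv2.MORPH_CLOSE,np.ones((3,3),np.uint8))
    for c in blobs(s,m,amin):
        r=rect(onz(s,c,.012))
        if 28<r[1]<42 and 17<r[2]<28: print('bar',c.mean(0).round(0),r[0].round(1),*[round(float(v),1) for v in r[1:]])
E
python3 - <<'E'
from h import *
st(); s=snap('wrist','w2.png'); bars(s); st()
print(hsv(s)[int(proj(s,[.467,.162,.012])[0][1]),int(proj(s,[.467,.162,.012])[0][0])])
E
```

```text
t 2.65 tcp [469.1 160.8 111.8] yaw [1.7985e+02 1.0000e-02 1.0767e+02] q [12.  0. 94.  0. 85. -5.] w 47.3 F [0.57 0.45 0.08]
bar [562. 315.] [726.2 119.6] 31.4 22.0 -72.6
bar [290. 273.] [464.4  84.6] 39.4 23.1 74.9
bar [317. 193.] [466.  162.8] 36.5 21.2 -73.0
bar [311.  89.] [436.  241.9] 35.7 21.5 -57.5
t 2.7 tcp [469.4 160.6 111.7] yaw [1.7986e+02 1.0000e-02 1.0762e+02] q [12.  0. 94.  0. 85. -5.] w 46.8 F [ 0.87 -0.65 -0.83]
[ 14  56 131]
```

Run:
```python
from h import *
plan((466,162.5,6,107))
```

```text
(466, 162.5, 6, 107) -> [ 0.11 -0.12  4.23] 0.1
```

>>> servo_tool --pt "0.11 -0.12 2.5 0.1 0.5" --pt "0.11 -0.12 2.5 0.1 0.5" --pt "0.11 -0.12 3.8 0.1 0.5" --pt "0.11 -0.12 4.2 0.1 0.5" --pt "0.11 -0.12 4.2 0.1 0.5" --pt "0.11 -0.12 4.2 0.1 1" --pt "0.11 -0.12 4.2 0.1 1" --pt "0.11 -0.12 4.2 0.1 1" --pt "0.11 -0.12 4.2 0.1 1" --pt "0.11 -0.12 4.2 0.1 1"

```text
time: 3.53
tool_pos: [0.4663, 0.162, 0.0073]
ee_rot: [3.138, 0.0, 1.866]
wrist_force: [0.9, -0.2, 3.7]
width: 0.0213
finger_force: 30.0
```

Run:
```python
from h import *
st(); o=robot.get_obs(); print(o['finger_force']); plan((606.4,266.7,60,94.0),(606.4,266.7,80,94.0))
```

```text
t 3.53 tcp [466.3 162.    7.3] yaw [1.7980e+02 1.0000e-02 1.0689e+02] q [ 13.   5. 102.   0.  73.  -4.] w 21.3 F [ 0.87 -0.21  3.67]
29.971666932106018
(606.4, 266.7, 60, 94.0) -> [ 2.38  6.58 -2.09] 2.15
(606.4, 266.7, 80, 94.0) -> [ 2.38  6.59 -2.89] 2.15
```

>>> servo_tool --pt "0 0 -1.6 0 1" --pt "0 0 -2.9 0 1" --pt "2.38 6.58 -2.9 2.15 1" --pt "2.38 6.58 -2.9 2.15 1" --pt "2.38 6.58 -2.9 2.15 1" --pt "2.38 6.58 -2.9 2.15 1" --pt "2.38 6.58 -2.9 2.15 1" --pt "2.38 6.58 -2.9 2.15 1" --pt "2.38 6.58 -2.9 2.15 1" --pt "2.38 6.58 -2.9 2.15 1"

```text
time: 4.37
tool_pos: [0.604, 0.2656, 0.0782]
ee_rot: [-3.141, 0.0, 1.64]
wrist_force: [0.3, 0.3, -0.9]
width: 0.0215
finger_force: 30.0
```

Run:
```python
from h import *
st(); s=snap('wrist','w3.png'); st()
c=s['image'][60:320,190:450].copy()
o=np.array([606.4,266.7]);a=np.radians(94);u=np.array([np.cos(a),np.sin(a)]);v=np.array([-u[1],u[0]])
q=[list((o+u*i*20+v*j*13)/1000)+[.022] for i,j in((1,1),(1,-1),(-1,-1),(-1,1))]
big=cv2.resize(c,None,fx=2.3,fy=2.3,interpolation=cv2.INTER_CUBIC)
for p in proj(s,q): cv2.circle(big,tuple(((p-[190,60]+.5)*2.3).astype(int)),3,(255,0,255),1)
cv2.imwrite('pics/w3c.png',big)
```

```text
t 4.37 tcp [604.  265.6  78.2] yaw [-1.7995e+02  3.0000e-02  9.3970e+01] q [19. 22. 73. -0. 85. 15.] w 21.5 F [ 0.33  0.33 -0.87]
t 4.42 tcp [604.  265.6  78.6] yaw [-1.7999e+02  1.0000e-02  9.3960e+01] q [19. 22. 73. -0. 85. 15.] w 21.3 F [ 0.04 -0.12 -0.36]
```

View pics/w3c.png

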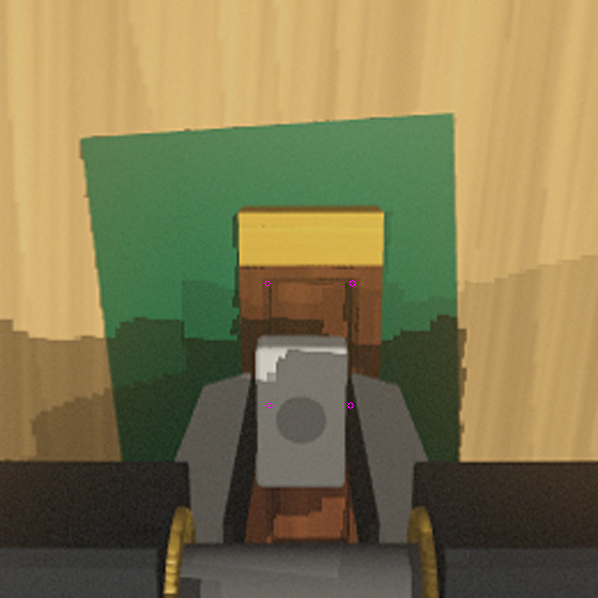

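The crop shows the bar held level. The predicted recess corners (267..352, 283..405) lie on the recess edges, and the top of the held bar spans crop rows 348–487.

```bash
cat >> h.py <<'E'
def world_r(k,c=(613.9,159.0),a=94.0):
    x=[108,54,0,-54,-108][k-1]; a=np.radians(a); return c[0]+x*np.cos(a),c[1]+x*np.sin(a)
E
python3 - <<'E'
from h import *
s=snap('wrist'); o=robot.get_obs(); t=np.array(o['tool_pos'])
for zt in (.083,):
    P=onz(s,[(301.3,211.3),(340.4,211.3),(340.4,271.7),(301.3,271.7)],zt)
    print(((P-t)@rot(o['ee_rot'])*1000).round(1), ((P.mean(0)-t)@rot(o['ee_rot'])*1000).round(1))
x,y=world_r(1); plan((x,y,30,94),(x,y,24,94)); st()
F=[];
E
```

```text
[[ 17.7 -10.5  -4.1]
 [ 17.7  10.4  -4.1]
 [-17.5  10.9  -4.1]
 [-17.5 -11.   -4.1]] [ 0.1 -0.1 -4.1]
(np.float64(606.3663008356344), np.float64(266.736917428061), 30, 94) -> [0.04 0.09 1.95] -0.01
(np.float64(606.3663008356344), np.float64(266.736917428061), 24, 94) -> [0.04 0.09 2.19] -0.01
t 4.47 tcp [604.1 265.6  78.9] yaw [179.98  -0.    93.95] q [19. 22. 73. -0. 85. 15.] w 21.2 F [-0.29  0.85 -0.04]
```

>>> servo_tool --pt "0.04 0.09 1.3 0 1" --pt "0.04 0.09 1.7 0 1" --pt "0.04 0.09 2.0 0 1" --pt "0.04 0.09 2.17 0 1" --pt "0.04 0.09 2.17 0 1" --pt "0.04 0.09 2.17 0 1"

```text
time: 4.97
tool_pos: [0.6071, 0.2675, 0.024]
ee_rot: [-3.141, -0.0, 1.64]
wrist_force: [0.3, 0.2, -1.6]
width: 0.0213
finger_force: 30.0
```

Run:
```python
from h import *
st(); x,y=world_r(1); plan((x,y,24,94))
```

```text
t 4.97 tcp [607.1 267.5  24. ] yaw [-179.99   -0.     93.98] q [19. 25. 76.  0. 80. 15.] w 21.3 F [ 0.34  0.22 -1.56]
(np.float64(606.3663008356344), np.float64(266.736917428061), 24, 94) -> [-0.03 -0.03 -0.  ] -0.0
```

Inserted without contact. Next: release, rise, shut and press.

>>> servo_tool --pt "-0.03 -0.03 0 0 0.6" --pt "-0.03 -0.03 0 0 0.6" --pt "-0.03 -0.03 0 0 0.6" --pt "0 0 -0.8 0 0.6" --pt "0 0 -0.8 0 1" --pt "0 0 -0.8 0 1" --pt "0 0 -0.8 0 1" --pt "0 0 -0.3 0 1" --pt "0 0 0.06 0 1" --pt "0 0 0.1 0 1"

```text
time: 5.8
tool_pos: [0.6083, 0.2679, 0.0222]
ee_rot: [3.139, -0.001, 1.64]
wrist_force: [-0.6, -0.9, 11.7]
width: 0.0022
finger_force: 5.8
```

Run:
```python
from h import *
st()
```

```text
t 5.8 tcp [608.3 267.9  22.2] yaw [ 1.7984e+02 -4.0000e-02  9.3990e+01] q [19. 25. 76. -0. 80. 15.] w 2.2 F [-0.6  -0.91 11.68]
```

Run:
```python
from h import *
plan((464.5,84,100,75))
```

```text
(464.5, 84, 100, 75) -> [-6.94 -6.24 -3.13] 3.16
```

>>> servo_tool --pt "0 0 -1.6 0 0.5" --pt "-6.9 -6.2 -3.1 3.2 0.5" --pt "-6.9 -6.2 -3.1 3.2 0.5" --pt "-6.9 -6.2 -3.1 3.2 0.5" --pt "-6.9 -6.2 -3.1 3.2 0.5" --pt "-6.9 -6.2 -3.1 3.2 0.5" --pt "-6.9 -6.2 -3.1 3.2 0.5" --pt "-6.9 -6.2 -3.1 3.2 0.5" --pt "-6.9 -6.2 -3.1 3.2 0.5" --pt "-6.9 -6.2 -3.1 3.2 0.5"

```text
time: 6.63
tool_pos: [0.4645, 0.0851, 0.0976]
ee_rot: [-3.14, -0.0, 1.305]
wrist_force: [-0.2, -0.3, 0.7]
width: 0.0472
finger_force: 0.0
```

```bash
cat > nb.py <<'E'
from h import *
import sys
st(); s=snap('wrist'); o=robot.get_obs(); t=np.array(o['tool_pos'])[:2]*1000
h=hsv(s); m=(h[...,1]<80)&(h[...,2]>75)
m=cv2.morphologyEx(m.astype(np.uint8),cv2.MORPH_OPEN,np.ones((3,3),np.uint8))
best=None
for c in blobs(s,m,200):
    r=rect(onz(s,c,.012))
    if 28<r[1]<44 and 17<r[2]<30:
        print('bar',c.mean(0).round(0),r[0].round(1),*[round(float(v),1) for v in r[1:]])
        d=np.hypot(*(r[0]-t)); best=min(best or (1e9,None),(d,r),key=lambda q:q[0])
if best:
    r=best[1]; plan((r[0][0],r[0][1],6,r[3]),(r[0][0],r[0][1],6,r[3]+180))
E
python3 nb.py
```

```text
t 6.63 tcp [464.5  85.1  97.6] yaw [-1.7993e+02 -1.0000e-02  7.4780e+01] q [ 3. -2. 98.  0. 84. 19.] w 47.2 F [-0.24 -0.31  0.68]
bar [323. 202.] [465.2  83.1] 35.9 21.6 74.8
bar [228.  13.] [437.1 239.9] 38.4 21.7 -56.5
(np.float64(465.16973876953125), np.float64(83.06156921386719), 6, 74.7894515991211) -> [-0.09  0.05  3.67] 0.01
(np.float64(465.16973876953125), np.float64(83.06156921386719), 6, 254.7894515991211) -> [-0.09  0.05  3.67] -29.99
```

>>> servo_tool --pt "-0.09 0.05 1.6 0 0.5" --pt "-0.09 0.05 3 0 0.5" --pt "-0.09 0.05 3.6 0 0.5" --pt "-0.09 0.05 3.65 0 0.5" --pt "-0.09 0.05 3.65 0 0.5" --pt "-0.09 0.05 3.65 0 1" --pt "-0.09 0.05 3.65 0 1" --pt "-0.09 0.05 3.65 0 1" --pt "-0.09 0.05 3.65 0 1" --pt "-0.09 0.05 3.65 0 1"

```text
time: 7.52
tool_pos: [0.4663, 0.0824, 0.0088]
ee_rot: [3.139, -0.001, 1.305]
wrist_force: [-0.8, 0.8, 3.0]
width: 0.0213
finger_force: 30.0
```

Run:
```python
from h import *
st(); plan((*world_r(2),80,94.0))
```

```text
t 7.52 tcp [466.3  82.4   8.8] yaw [ 1.7986e+02 -6.0000e-02  7.4790e+01] q [  3.   3. 104.   0.  73.  18.] w 21.3 F [-0.77  0.81  3.01]
(np.float64(610.1331504178172), np.float64(212.8684587140305), 80, 94.0) -> [ 6.55  4.19 -2.83] -3.2
```

>>> servo_tool --pt "0 0 -1.6 0 1" --pt "0 0 -2.8 0 1" --pt "6.55 4.2 -2.8 -3.2 1" --pt "6.55 4.2 -2.8 -3.2 1" --pt "6.55 4.2 -2.8 -3.2 1" --pt "6.55 4.2 -2.8 -3.2 1" --pt "6.55 4.2 -2.8 -3.2 1" --pt "6.55 4.2 -2.8 -3.2 1" --pt "6.55 4.2 -2.8 -3.2 1" --pt "6.55 4.2 -2.8 -3.2 1"

```text
time: 8.35
tool_pos: [0.6088, 0.2122, 0.077]
ee_rot: [-3.14, 0.001, 1.64]
wrist_force: [-0.4, -0.2, -0.4]
width: 0.0215
finger_force: 30.0
```

```bash
cat > hold.py <<'E'
from h import *
import sys
k=int(sys.argv[1]); st(); s=snap('wrist',f'hold{k}.png'); o=robot.get_obs(); t=np.array(o['tool_pos']); Rt=rot(o['ee_rot'])
h=hsv(s); m=np.zeros(h.shape[:2],np.uint8); m[195:300,296:346]=1
m=(m>0)&(h[...,1]<70)&(h[...,2]>85)
for c in blobs(s,m,300):
    r=cv2.boundingRect(c.astype(np.float32)); P=onz(s,c,t[2]+.0045); q=(P-t)@Rt*1000
    print('held px',r,'tool mm min/max',q.min(0).round(1),q.max(0).round(1),'mid',((q.min(0)+q.max(0))/2).round(1))
# rack: band centroid / angle check
b=(h[...,0]>16)&(h[...,0]<34)&(h[...,1]>110)&(h[...,2]>110)
rep(s,b,.022,100,4000)
plan((*world_r(k),24,94))
E
python3 hold.py 2
```

```text
t 8.35 tcp [608.8 212.2  77. ] yaw [-1.7991e+02  4.0000e-02  9.3990e+01] q [14. 20. 75. -0. 85. 10.] w 21.5 F [-0.38 -0.21 -0.4 ]
held px (301, 207, 40, 65) tool mm min/max [-16.6 -10.5  -4.5] [20.6 10.5 -4.5] mid [ 2.  -0.  -4.5]
[122.1 353.6] [446.2  76.3] 74.8 48.3 4.3
[530.2 353.7] [787.2 100.6] 74.3 48.3 4.3
[376.8 329.1] [659.4 117.8] 33.9 4.0 -83.6
[264.8 311. ] [570.7 127.6] 47.4 5.0 85.8
[323.2  83.4] [604.1 299.8] 43.7 15.8 4.0
(np.float64(610.1331504178172), np.float64(212.8684587140305), 24, 94) -> [0.04 0.06 2.14] -0.01
```

>>> servo_tool --pt "0.02 0.06 1.3 0 1" --pt "0.02 0.06 1.7 0 1" --pt "0.02 0.06 2.0 0 1" --pt "0.02 0.06 2.14 0 1" --pt "0.02 0.06 2.14 0 1" --pt "0.02 0.06 2.14 0 1"

```text
time: 8.9
tool_pos: [0.6105, 0.2129, 0.0241]
ee_rot: [-3.141, 0.0, 1.64]
wrist_force: [-0.1, 0.2, -1.1]
width: 0.0213
finger_force: 30.0
```

Run:
```python
from h import *
st(); plan((*world_r(2),24,94))
```

```text
t 8.9 tcp [610.5 212.9  24.1] yaw [-179.97    0.     93.96] q [14. 23. 78.  0. 79. 10.] w 21.3 F [-0.06  0.22 -1.06]
(np.float64(610.1331504178172), np.float64(212.8684587140305), 24, 94) -> [-0.   -0.02  0.  ] -0.01
```

>>> servo_tool --pt "0 0 0 0 0.6" --pt "0 0 0 0 0.6" --pt "0 0 0 0 0.6" --pt "0 0 -0.8 0 0.6" --pt "0 0 -0.8 0 1" --pt "0 0 -0.8 0 1" --pt "0 0 -0.8 0 1" --pt "0 0 -0.3 0 1" --pt "0 0 0.06 0 1" --pt "0 0 0.1 0 1"

```text
time: 9.73
tool_pos: [0.612, 0.2136, 0.0223]
ee_rot: [3.139, -0.001, 1.64]
wrist_force: [-0.3, -0.4, 11.4]
width: 0.0019
finger_force: 5.6
```

Run:
```python
from h import *
st(); plan((436.5,241,100,123))
```

```text
t 9.73 tcp [612.  213.6  22.3] yaw [ 1.7985e+02 -3.0000e-02  9.3990e+01] q [14. 23. 78.  0. 79. 10.] w 1.9 F [-0.26 -0.39 11.45]
(436.5, 241, 100, 123) -> [ 1.58 -6.92 -3.13] -4.84
```

>>> servo_tool --pt "0 0 -1.6 0 0.5" --pt "1.6 -6.9 -3.1 -4.8 0.5" --pt "1.6 -6.9 -3.1 -4.8 0.5" --pt "1.6 -6.9 -3.1 -4.8 0.5" --pt "1.6 -6.9 -3.1 -4.8 0.5" --pt "1.6 -6.9 -3.1 -4.8 0.5" --pt "1.6 -6.9 -3.1 -4.8 0.5" --pt "1.6 -6.9 -3.1 -4.8 0.5" --pt "1.6 -6.9 -3.1 -4.8 0.5"

```text
time: 10.48
tool_pos: [0.4365, 0.2409, 0.0978]
ee_rot: [-3.14, 0.0, 2.142]
wrist_force: [0.4, -0.1, 0.2]
width: 0.0471
finger_force: 0.0
```

```bash
python3 nb.py
```

```text
t 10.48 tcp [436.5 240.9  97.8] yaw [-1.7993e+02  1.0000e-02  1.2275e+02] q [ 22.   1.  95.  -0.  84. -10.] w 47.1 F [ 0.38 -0.1   0.22]
bar [237. 349.] [451.3  79.6] 42.5 20.0 -60.5
bar [560. 315.] [678.2 270.2] 29.9 20.0 -55.4
bar [321. 198.] [435.5 243. ] 35.7 21.2 -57.3
bar [381. 133.] [446.9 310.4] 35.7 22.8 -52.5
(np.float64(435.4742126464844), np.float64(243.0409393310547), 6, -57.2646369934082) -> [0.1  0.01 3.67] 30.0
(np.float64(435.4742126464844), np.float64(243.0409393310547), 6, 122.7353630065918) -> [0.1  0.01 3.67] -0.0
```

>>> servo_tool --pt "0.08 0.01 1.6 0 0.5" --pt "0.08 0.01 3 0 0.5" --pt "0.08 0.01 3.6 0 0.5" --pt "0.08 0.01 3.7 0 0.5" --pt "0.08 0.01 3.7 0 0.5" --pt "0.08 0.01 3.7 0 1" --pt "0.08 0.01 3.7 0 1" --pt "0.08 0.01 3.7 0 1" --pt "0.08 0.01 3.7 0 1" --pt "0.08 0.01 3.7 0 1"

```text
time: 11.37
tool_pos: [0.4362, 0.2434, 0.0079]
ee_rot: [3.139, 0.001, 2.143]
wrist_force: [-0.1, 0.5, 1.5]
width: 0.0215
finger_force: 30.0
```

Run:
```python
from h import *
st(); plan((*world_r(3),80,94.0))
```

```text
t 11.37 tcp [436.2 243.4   7.9] yaw [1.7984e+02 3.0000e-02 1.2279e+02] q [ 23.   6. 101.  -0.  73. -10.] w 21.5 F [-0.1   0.5   1.51]
(np.float64(613.9), np.float64(159.0), 80, 94.0) -> [-6.69  4.15 -2.87] 4.8
```

>>> servo_tool --pt "0 0 -1.6 0 1" --pt "0 0 -2.85 0 1" --pt "-6.7 4.15 -2.85 4.8 1" --pt "-6.7 4.15 -2.85 4.8 1" --pt "-6.7 4.15 -2.85 4.8 1" --pt "-6.7 4.15 -2.85 4.8 1" --pt "-6.7 4.15 -2.85 4.8 1" --pt "-6.7 4.15 -2.85 4.8 1" --pt "-6.7 4.15 -2.85 4.8 1" --pt "-6.7 4.15 -2.85 4.8 1"

```text
time: 12.2
tool_pos: [0.6124, 0.1587, 0.0774]
ee_rot: [-3.14, -0.001, 1.641]
wrist_force: [0.5, 0.2, -0.3]
width: 0.0215
finger_force: 30.0
```

```bash
python3 hold.py 3
```

```text
t 12.2 tcp [612.4 158.7  77.4] yaw [-1.7992e+02 -3.0000e-02  9.4000e+01] q [ 9. 19. 77.  0. 84.  5.] w 21.5 F [ 0.54  0.2  -0.3 ]
held px (301, 207, 40, 66) tool mm min/max [-18.  -10.4  -4.5] [19.8 10.7 -4.5] mid [ 0.9  0.2 -4.5]
[524.9 356. ] [786.1  46.6] 58.6 48.7 2.6
[112.8 353.2] [449.5  22.8] 74.8 48.2 5.0
[563.8 354.5] [821.2  49.4] 48.1 13.8 -86.7
[264.6 313.1] [574.2  72.5] 51.9 4.8 88.6
[322.6   4.2] [604.6 293.9] 43.7 6.4 4.0
(np.float64(613.9), np.float64(159.0), 24, 94) -> [-0.01  0.07  2.15] 0.01
```

>>> servo_tool --pt "0.01 0.06 1.3 0 1" --pt "0.01 0.06 1.7 0 1" --pt "0.01 0.06 2.0 0 1" --pt "0.01 0.06 2.15 0 1" --pt "0.01 0.06 2.15 0 1" --pt "0.01 0.06 2.15 0 1"

```text
time: 12.75
tool_pos: [0.6142, 0.1596, 0.0255]
ee_rot: [3.14, -0.0, 1.642]
wrist_force: [0.9, -1.2, -0.5]
width: 0.021
finger_force: 29.9
```

>>> servo_tool --pt "0 0 0 0 0.6" --pt "0 0 0 0 0.6" --pt "0 0 0 0 0.6" --pt "0 0 -0.8 0 0.6" --pt "0 0 -0.8 0 1" --pt "0 0 -0.8 0 1" --pt "0 0 -0.8 0 1" --pt "0 0 -0.3 0 1" --pt "0 0 0.06 0 1" --pt "0 0 0.1 0 1"

```text
time: 13.58
tool_pos: [0.6157, 0.1589, 0.0222]
ee_rot: [3.139, -0.0, 1.64]
wrist_force: [-1.3, -0.2, 11.2]
width: 0.0019
finger_force: 5.7
```

Run:
```python
from h import *
st(); plan((447.5,310,100,126.5))
```

```text
t 13.58 tcp [615.7 158.9  22.2] yaw [ 1.7985e+02 -2.0000e-02  9.3990e+01] q [ 9. 21. 80.  0. 78.  5.] w 1.9 F [-1.33 -0.16 11.19]
(447.5, 310, 100, 126.5) -> [ 6.5  -6.28 -3.12] -5.42
```

>>> servo_tool --pt "0 0 -1.6 0 0.5" --pt "6.5 -6.3 -3.1 -5.4 0.5" --pt "6.5 -6.3 -3.1 -5.4 0.5" --pt "6.5 -6.3 -3.1 -5.4 0.5" --pt "6.5 -6.3 -3.1 -5.4 0.5" --pt "6.5 -6.3 -3.1 -5.4 0.5" --pt "6.5 -6.3 -3.1 -5.4 0.5" --pt "6.5 -6.3 -3.1 -5.4 0.5" --pt "6.5 -6.3 -3.1 -5.4 0.5" --pt "6.5 -6.3 -3.1 -5.4 0.5"

```text
time: 14.42
tool_pos: [0.4462, 0.3091, 0.0975]
ee_rot: [-3.14, 0.0, 2.206]
wrist_force: [0.1, -0.1, -0.4]
width: 0.0471
finger_force: 0.0
```

```bash
python3 nb.py
```

```text
t 14.42 tcp [446.2 309.1  97.5] yaw [-1.7988e+02  3.0000e-02  1.2637e+02] q [29.  7. 89. -0. 84. -8.] w 47.1 F [ 0.09 -0.06 -0.43]
bar [238. 349.] [470.7 149. ] 42.1 19.1 -56.9
bar [323. 198.] [446.6 311.8] 36.6 20.9 -53.0
(np.float64(446.55181884765625), np.float64(311.77716064453125), 6, -53.03592300415039) -> [0.1  0.08 3.66] 29.89
(np.float64(446.55181884765625), np.float64(311.77716064453125), 6, 126.96407699584961) -> [0.1  0.08 3.66] -0.11
```

>>> servo_tool --pt "0.07 0.06 1.6 -0.1 0.5" --pt "0.07 0.06 3 -0.1 0.5" --pt "0.07 0.06 3.6 -0.1 0.5" --pt "0.07 0.06 3.7 -0.1 0.5" --pt "0.07 0.06 3.7 -0.1 0.5" --pt "0.07 0.06 3.7 -0.1 1" --pt "0.07 0.06 3.7 -0.1 1" --pt "0.07 0.06 3.7 -0.1 1" --pt "0.07 0.06 3.7 -0.1 1" --pt "0.07 0.06 3.7 -0.1 1"

```text
time: 15.3
tool_pos: [0.4472, 0.3126, 0.0079]
ee_rot: [3.139, 0.0, 2.216]
wrist_force: [-0.7, -0.8, 2.9]
width: 0.0218
finger_force: 30.0
```

Run:
```python
from h import *
st(); plan((*world_r(4),80,94.0))
```

```text
t 15.3 tcp [447.2 312.6   7.9] yaw [1.7986e+02 3.0000e-02 1.2699e+02] q [29. 11. 95. -0. 74. -8.] w 21.8 F [-0.66 -0.8   2.91]
(np.float64(617.6668495821827), np.float64(105.13154128596949), 80, 94.0) -> [-10.73   0.46  -2.88] 5.5
```

>>> servo_tool --pt "0 0 -1.6 0 1" --pt "-0.5 0 -2.85 0 1" --pt "-10.7 0.45 -2.85 5.5 1" --pt "-10.7 0.45 -2.85 5.5 1" --pt "-10.7 0.45 -2.85 5.5 1" --pt "-10.7 0.45 -2.85 5.5 1" --pt "-10.7 0.45 -2.85 5.5 1" --pt "-10.7 0.45 -2.85 5.5 1" --pt "-10.7 0.45 -2.85 5.5 1" --pt "-10.7 0.45 -2.85 5.5 1"

```text
time: 16.13
tool_pos: [0.6174, 0.1028, 0.0772]
ee_rot: [-3.141, 0.0, 1.636]
wrist_force: [0.0, 0.4, -2.0]
width: 0.0212
finger_force: 30.0
```

```bash
python3 hold.py 4
```

```text
t 16.13 tcp [617.4 102.8  77.2] yaw [-1.7998e+02  1.0000e-02  9.3760e+01] q [ 4. 18. 78. -0. 84.  1.] w 21.2 F [ 0.01  0.44 -1.98]
held px (301, 208, 40, 66) tool mm min/max [-20.3  -9.6  -4.5] [17.6 11.4 -4.5] mid [-1.3  0.9 -4.5]
[321.2 368.5] [625.8 -30.4] 63.5 10.9 3.8
[106.5 353.4] [454.2 -32.3] 74.5 48.2 4.3
[529.5 353.4] [795.8  -9.8] 74.2 48.3 4.1
[377.2 326.3] [668.1  10.4] 36.5 4.3 -85.3
[264.6 315. ] [578.6  15. ] 55.5 4.8 87.8
[633.1 224.3] [848.4 107.6] 61.0 16.9 -72.9
(np.float64(617.6668495821827), np.float64(105.13154128596949), 24, 94) -> [0.01 0.06 2.13] -0.02
```

>>> servo_tool --pt "0.04 0.06 1.3 0 1" --pt "0.04 0.06 1.7 0 1" --pt "0.04 0.06 2.0 0 1" --pt "0.04 0.06 2.13 0 1" --pt "0.04 0.06 2.13 0 1" --pt "0.04 0.06 2.13 0 1"

```text
time: 16.68
tool_pos: [0.6169, 0.1082, 0.0275]
ee_rot: [3.141, -0.0, 1.643]
wrist_force: [1.0, 1.0, -0.6]
width: 0.0212
finger_force: 29.9
```

Run:
```python
from h import *
st(); plan((*world_r(4),24,94))
```

```text
t 16.68 tcp [616.9 108.2  27.5] yaw [ 1.7997e+02 -2.0000e-02  9.4130e+01] q [ 5. 20. 81.  0. 79.  1.] w 21.2 F [ 1.04  0.98 -0.59]
(np.float64(617.6668495821827), np.float64(105.13154128596949), 24, 94) -> [-0.12  0.02  0.14] 0.02
```

>>> servo_tool --pt "0 0 -0.2 0 1" --pt "-0.1 0.02 -0.2 0 1" --pt "-0.1 0.02 -0.2 0 1" --pt "-0.1 0.02 0 0 1" --pt "-0.1 0.02 0.08 0 1" --pt "-0.1 0.02 0.1 0 1" --pt "-0.1 0.02 0.1 0 1"

```text
time: 17.27
tool_pos: [0.618, 0.1045, 0.0221]
ee_rot: [-3.141, -0.001, 1.641]
wrist_force: [-1.1, 2.1, 3.4]
width: 0.0214
finger_force: 32.9
```

Run:
```python
from h import *
st(); plan((*world_r(4),24,94))
s=snap('wrist','w4.png'); st()
cv2.imwrite('pics/w4c.png',cv2.resize(s['image'][0:320,190:450],None,fx=1.8,fy=1.8))
```

```text
t 17.27 tcp [618.  104.5  22.1] yaw [-1.7995e+02 -5.0000e-02  9.4000e+01] q [ 4. 20. 81.  0. 78.  0.] w 21.4 F [-1.08  2.06  3.42]
(np.float64(617.6668495821827), np.float64(105.13154128596949), 24, 94) -> [ 0.03 -0.01 -0.08] -0.0
t 17.32 tcp [618.  104.4  22.1] yaw [-1.7995e+02 -5.0000e-02  9.4000e+01] q [ 4. 20. 81.  0. 78.  0.] w 21.5 F [-1.6   2.26  3.01]
```

View pics/w4c.png

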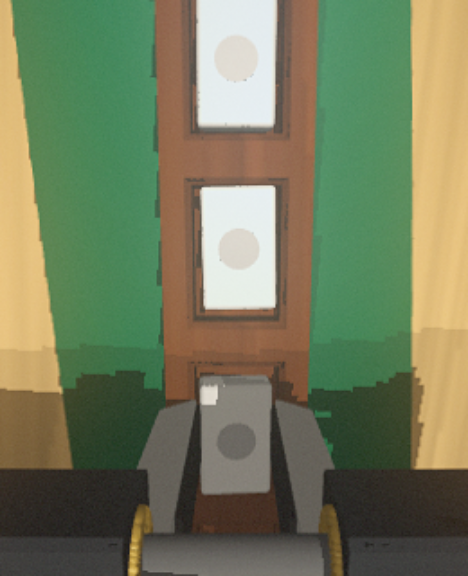

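The crop shows bars seated in their recesses at crop (236,65) and (238,248), and the held bar entering recess 4 with the fingertips just on the wood. I'll rise 2 mm, release and press.

>>> servo_tool --pt "0.03 0 -0.08 0 1" --pt "0.03 0 -0.08 0 0.6" --pt "0.03 0 -0.08 0 0.6" --pt "0.03 0 -0.08 0 0.6" --pt "0.03 0 -0.9 0 0.6" --pt "0.03 0 -0.9 0 1" --pt "0.03 0 -0.9 0 1" --pt "0.03 0 -0.9 0 1" --pt "0.03 0 -0.3 0 1" --pt "0.03 0 -0.04 0 1"

```text
time: 18.15
tool_pos: [0.6178, 0.1046, 0.022]
ee_rot: [-3.14, 0.0, 1.64]
wrist_force: [-11.0, -0.4, 31.7]
width: 0.0077
finger_force: 16.0
```

>>> servo_tool --pt "0 0 0.06 0 1" --pt "0 0 0.06 0 1" --pt "0 0 0.06 0 1"

```text
time: 18.4
tool_pos: [0.6191, 0.1047, 0.0223]
ee_rot: [3.14, 0.0, 1.64]
wrist_force: [0.4, -0.4, 6.0]
width: 0.0004
finger_force: 2.7
```

Run:
```python
from h import *
st(); plan((612,145,280,155.5))
```

```text
t 18.4 tcp [619.1 104.7  22.3] yaw [179.9    0.    93.99] q [ 4. 20. 81. -0. 78.  0.] w 0.4 F [ 0.44 -0.41  6.04]
(612, 145, 280, 155.5) -> [  1.63  -0.15 -10.31] -10.25
```

>>> servo_tool --pt "0 0 -1.6 0 0.5" --pt "1 -1 -9 -10 0.5" --pt "1 -1 -9 -10 0.5" --pt "1 -1 -9 -10 0.5" --pt "1 -1 -9 -10 0.5" --pt "1 -1 -9 -10 0.5" --pt "1 -1 -9 -10 0.5" --pt "1 -1 -9 -10 0.5" --pt "1 -1 -9 -10 0.5" --pt "1 -1 -9 -10 0.5"

```text
time: 19.23
tool_pos: [0.5914, 0.1279, 0.2453]
ee_rot: [-3.141, -0.002, 2.693]
wrist_force: [0.7, -0.1, -0.3]
width: 0.047
finger_force: 0.0
```

>>> servo_tool --pt "0 0 0 0 0" --pt "0 0 0 0 0" --pt "0 0 0 0 0" --pt "0 0 0 0 0"

```text
time: 19.57
tool_pos: [0.5916, 0.1279, 0.246]
ee_rot: [-3.141, -0.001, 2.687]
wrist_force: [-0.4, 0.9, 0.8]
width: 0.07
finger_force: 0.0
```

```bash
cat > rk.py <<'E'
from h import *
import sys
st(); s=snap('wrist',sys.argv[1]+'.png'); st(); h=hsv(s)
m=np.array([612,143]);a=np.radians(97.7);u=np.array([np.cos(a),np.sin(a)]);v=np.array([-u[1],u[0]])
q=[list((m+u*i*182+v*j*53)/1000)+[.002] for i,j in((1,1),(1,-1),(-1,-1),(-1,1))]
pm=np.zeros(s['image'].shape[:2],np.uint8); cv2.fillPoly(pm,[proj(s,q).astype(np.int32)],1)
H=h[...,0]; rk=(pm>0)&(((H<38)|(H>150))|(h[...,1]<70))
rk=cv2.morphologyEx(rk.astype(np.uint8),cv2.MORPH_OPEN,np.ones((5,5),np.uint8))
rep(s,rk,.022,500)
b=(H>16)&(H<34)&(h[...,1]>110)&(h[...,2]>110)&(pm>0); print('band');rep(s,b,.022,60)
sv=(h[...,1]<75)&(h[...,2]>85)&(pm>0); print('bars');rep(s,sv,.022,80)
p=proj(s,[[.614,.159,.022]])[0].astype(int); x0=max(0,p[0]-140);y0=max(0,p[1]-115)
cv2.imwrite('pics/'+sys.argv[1]+'c.png',cv2.resize(s['image'][y0:y0+230,x0:x0+290],None,fx=2.6,fy=2.6,interpolation=cv2.INTER_CUBIC))
E
python3 rk.py w5
```

```text
t 19.57 tcp [591.6 127.9 246. ] yaw [-1.7998e+02 -4.0000e-02  1.5394e+02] q [  7.  12.  66.   0. 102. -57.] w 70.0 F [-0.42  0.91  0.79]
t 19.62 tcp [591.6 127.9 246.2] yaw [-1.7999e+02 -2.0000e-02  1.5395e+02] q [  7.  12.  66.   0. 102. -57.] w 73.9 F [ 0.81 -0.59 -1.02]
[342.4 182.4] [615.3 140. ] 339.3 68.9 -81.8
band
[457.2 117.1] [603.8 299.9] 44.8 16.7 3.9
bars
[237.5 239.6] [620.6  -6.1] 62.5 25.8 -57.9
[311.8 198.3] [616.9 103.9] 36.5 23.8 -86.5
[352.7 176. ] [613.5 160.6] 36.1 24.1 -85.1
[390.1 154.3] [609.3 211.5] 37.1 23.9 -86.2
[430.9 131.3] [605.7 265.6] 38.5 24.3 -87.2
```

View pics/w5c.png

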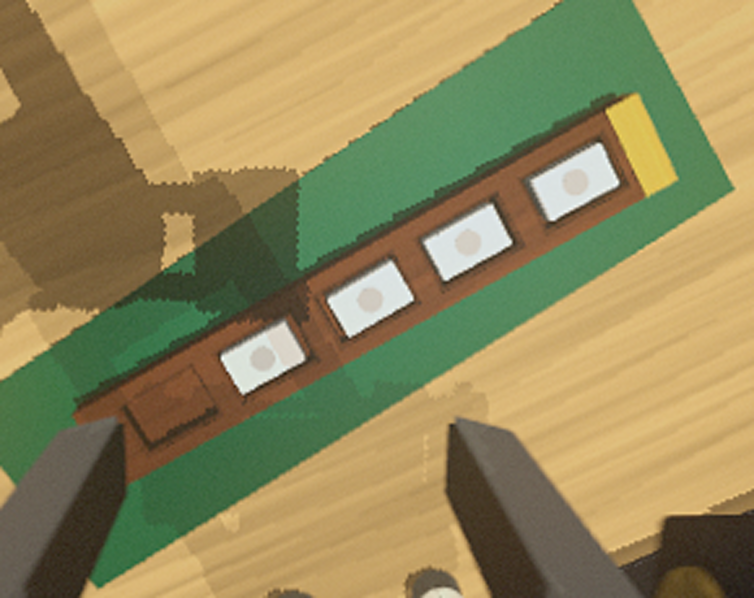

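The crop shows silver bars flush in recesses 1–4. Recess 5, at the bare end, is empty, and the rack has not moved. Next I grasp it near the nominal centre of mass (+18 mm).

Run:
```python
from h import *
plan((612.6,177,60,94.0))
```

```text
(612.6, 177, 60, 94.0) -> [0.11 2.14 7.45] 9.99
```

>>> servo_tool --pt "0.1 2.15 4 10 0" --pt "0.1 2.15 4 10 0" --pt "0.1 2.15 4 10 0" --pt "0.1 2.15 4 10 0" --pt "0.1 2.15 4 10 0" --pt "0.1 2.15 4 10 0" --pt "0.1 2.15 4 10 0" --pt "0.1 2.15 7.4 10 0" --pt "0.1 2.15 7.4 10 0" --pt "0.1 2.15 7.4 10 0"

```text
time: 20.45
tool_pos: [0.6065, 0.176, 0.0516]
ee_rot: [-3.124, 0.002, 1.639]
wrist_force: [-1.9, -0.1, -2.5]
width: 0.0939
finger_force: 0.0
```

```bash
cat > tq.py <<'E'
from h import *
import sys
F=[];T=[]
for _ in range(int(sys.argv[1])):
    robot.snapshot('wrist'); o=robot.get_obs(); F.append(o['wrist_force']); T.append(o['wrist_torque'])
F=np.array(F);T=np.array(T); print('F',F.mean(0).round(3),F.std(0).round(2),'T',T.mean(0).round(4),T.std(0).round(3))
st()
E
python3 tq.py 14; python3 -c "
from h import *
plan((612.6,177,7,94.0))"
```

```text
F [-0.161 -0.219  0.066] [0.53 0.56 0.54] T [-0.0567  0.0311  0.0014] [0.025 0.021 0.029]
t 21.15 tcp [613.1 177.3  61.8] yaw [ 1.7998e+02 -1.0000e-02  9.3990e+01] q [11. 20. 77.  0. 83.  7.] w 93.6 F [ 0.04 -0.15  0.09]
(612.6, 177, 7, 94.0) -> [-0.01 -0.02  2.19] -0.0
```

>>> servo_tool --pt "0 -0.02 1 0 0" --pt "0 -0.02 1.6 0 0" --pt "0 -0.02 2 0 0" --pt "0 -0.02 2.17 0 0" --pt "0 -0.02 2.17 0 0" --pt "0 -0.02 2.17 0 0.3" --pt "0 -0.02 2.17 0 1" --pt "0 -0.02 2.17 0 1" --pt "0 -0.02 2.17 0 1" --pt "0 -0.02 2.17 0 1"

```text
time: 21.98
tool_pos: [0.613, 0.1774, 0.0081]
ee_rot: [3.14, -0.0, 1.64]
wrist_force: [0.5, 0.4, 0.8]
width: 0.0642
finger_force: 0.0
```

>>> servo_tool --pt "0 0 0 0 1" --pt "0 0 -0.4 0 1" --pt "0 0 -0.8 0 1" --pt "0 0 -1.2 0 1" --pt "0 0 -1.6 0 1" --pt "0 0 -2 0 1" --pt "0 0 -2 0 1" --pt "0 0 -2 0 1" --pt "0 0 -2 0 1"

```text
time: 22.73
tool_pos: [0.6123, 0.1772, 0.0571]
ee_rot: [-3.141, -0.0, 1.64]
wrist_force: [-0.9, 0.1, -0.4]
width: 0.0037
finger_force: 0.0
```

```bash
python3 tq.py 14
python3 - <<'E'
from h import *
s=snap('scene','sc1.png'); c=s['image'][120:280,220:440]; cv2.imwrite('pics/sc1c.png',cv2.resize(c,None,fx=3,fy=3,interpolation=cv2.INTER_CUBIC))
E
```

```text
F [0.069 0.174 0.269] [0.47 0.33 0.44] T [-0.0527  0.0582  0.0123] [0.014 0.029 0.024]
t 23.43 tcp [612.5 177.3  57.3] yaw [ 1.7999e+02 -1.0000e-02  9.3990e+01] q [11. 20. 78.  0. 82.  7.] w 0.5 F [-0.16 -0.02  0.89]
```

View pics/sc1c.png

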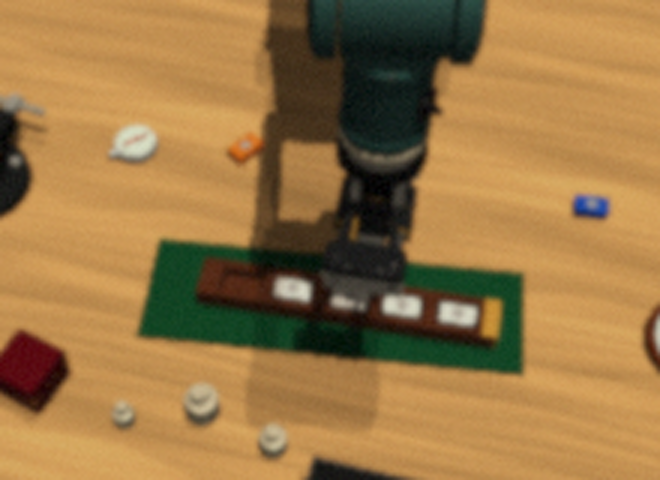

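The picture shows the fingers shut above the rack. They hadn't finished closing before the lift, so the rack is still on its mat with its bars in. I'll reopen, recheck the rack pose from here and grasp again, waiting for the fingers.

>>> servo_tool --pt "0 0 0 0 0" --pt "0 0 0 0 0" --pt "0 0 0 0 0" --pt "0 0 0 0 0" --pt "0 0 0 0 0" --pt "0 0 0 0 0" --pt "0 0 0 0 0" --pt "0 0 0 0 0" --pt "0 0 0 0 0" --pt "0 0 0 0 0"

```text
time: 24.32
tool_pos: [0.6125, 0.1773, 0.0572]
ee_rot: [3.142, -0.0, 1.64]
wrist_force: [0.2, 0.5, -0.4]
width: 0.0639
finger_force: 0.0
```

```bash
cat > band.py <<'E'
from h import *
st(); s=snap('wrist'); h=hsv(s)
b=(h[...,0]>16)&(h[...,0]<34)&(h[...,1]>110)&(h[...,2]>110); b[250:]=0; rep(s,b,.022,60,4000)
sv=(h[...,1]<75)&(h[...,2]>85); sv[320:]=0;sv[:,:240]=0;sv[:,400:]=0;rep(s,sv,.022,300,6000)
plan((612.6,177,7,94.0))
E
python3 band.py
```

```text
t 24.32 tcp [612.5 177.3  57.2] yaw [180.    -0.    93.99] q [11. 20. 78.  0. 82.  7.] w 63.9 F [ 0.24  0.48 -0.45]
[321.5  18. ] [604.1 299.7] 44.2 17.3 2.7
[320.  309.9] [616.5 109.8] 113.8 13.8 3.9
[393.  238.6] [663.7 167.8] 30.4 10.5 -57.5
[246.7 239.9] [561.5 159.9] 33.1 11.1 65.2
[322.1 241.5] [614.4 161.6] 36.1 21.5 -85.3
[322.3 162.6] [610.9 213.5] 37.4 23.1 -86.7
[323.3  77.8] [606.5 265.5] 38.3 25.3 -85.3
(612.6, 177, 7, 94.0) -> [-0.01  0.    2.01] -0.0
```

>>> servo_tool --pt "0 0 0 0 0.15" --pt "0 0 0 0 0.15" --pt "0 0 0 0 0.15" --pt "0 0 0.8 0 0.15" --pt "0 0 1.4 0 0.15" --pt "0 0 1.8 0 0.15" --pt "0 0 2 0 0.15" --pt "0 0 2 0 0.15" --pt "0 0 2 0 0.15"

```text
time: 25.12
tool_pos: [0.6127, 0.1773, 0.0074]
ee_rot: [3.141, -0.0, 1.64]
wrist_force: [-0.5, 0.6, 0.3]
width: 0.0797
finger_force: 0.0
```

>>> servo_tool --pt "0 0 0 0 1" --pt "0 0 0 0 1" --pt "0 0 0 0 1" --pt "0 0 0 0 1" --pt "0 0 0 0 1" --pt "0 0 0 0 1" --pt "0 0 0 0 1" --pt "0 0 0 0 1" --pt "0 0 0 0 1" --pt "0 0 0 0 1"

```text
time: 25.95
tool_pos: [0.6127, 0.1774, 0.0075]
ee_rot: [3.141, -0.0, 1.64]
wrist_force: [0.5, 0.2, 0.9]
width: 0.0436
finger_force: 30.0
```

Gripped at 43.6 mm. I'll lift gently and weigh it.

>>> servo_tool --pt "0 0 -0.2 0 1" --pt "0 0 -0.4 0 1" --pt "0 0 -0.7 0 1" --pt "0 0 -1 0 1" --pt "0 0 -1.3 0 1" --pt "0 0 -1.6 0 1" --pt "0 0 -1.8 0 1" --pt "0 0 -2 0 1" --pt "0 0 -2 0 1" --pt "0 0 -2 0 1"

```text
time: 26.78
tool_pos: [0.6127, 0.1773, 0.0577]
ee_rot: [3.141, -0.0, 1.64]
wrist_force: [0.2, 0.5, -5.7]
width: 0.0433
finger_force: 30.0
```

```bash
python3 tq.py 14
python3 - <<'E'
from h import *
s=snap('scene','sc2.png'); c=s['image'][120:280,220:440]; cv2.imwrite('pics/sc2c.png',cv2.resize(c,None,fx=3,fy=3,interpolation=cv2.INTER_CUBIC))
E
```

```text
F [ 0.23   0.181 -4.827] [0.49 0.55 0.46] T [-0.0243  0.0593  0.0004] [0.033 0.028 0.021]
t 27.48 tcp [612.5 177.3  57.3] yaw [180.    -0.    93.99] q [11. 20. 78.  0. 82.  7.] w 43.9 F [ 0.72  0.41 -4.65]
```

View pics/sc2c.png

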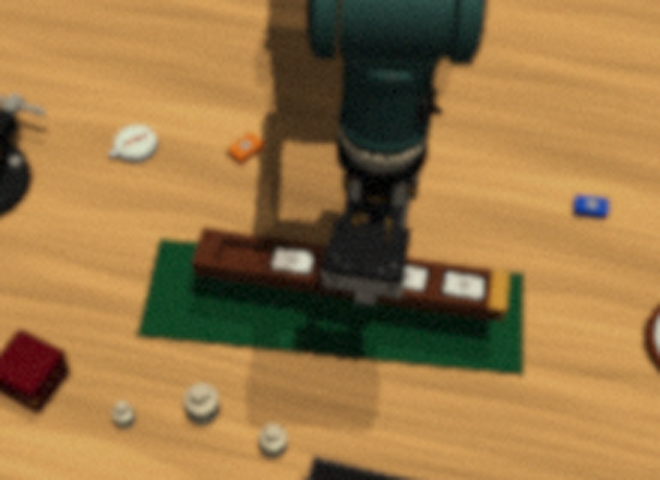

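The scene shows the rack lifted level off the mat with the bars in place. The weight is about 5 N, and the torque puts the centre of mass about 6 mm toward the bare end from the grip. I'll average more readings and plan the raise.

```bash
python3 tq.py 30
```

```text
F [-0.09  -0.136 -4.803] [0.48 0.48 0.4 ] T [-0.0144  0.0568 -0.0022] [0.036 0.029 0.029]
t 29.03 tcp [612.5 177.3  57.3] yaw [179.99  -0.    93.99] q [11. 20. 78.  0. 82.  7.] w 43.9 F [ 0.13 -0.41 -4.37]
```

>>> servo_tool --pt "0 0 -0.4 0 1" --pt "0 0 -0.9 0 1" --pt "0 0 -1.4 0 1" --pt "0 0 -2 0 1" --pt "0 0 -2.6 0 1" --pt "0 0 -3.2 0 1" --pt "0 0 -3.7 0 1" --pt "0 0 -4.1 0 1" --pt "0 0 -4.1 0 1"

```text
time: 29.78
tool_pos: [0.6143, 0.1776, 0.1642]
ee_rot: [3.135, -0.001, 1.64]
wrist_force: [0.5, 0.0, -4.8]
width: 0.0435
finger_force: 30.0
```

```bash
python3 -c "
from h import *
st(); plan((550,-264.4,160,174.2),(600,0,160,130))"
```

```text
t 29.78 tcp [614.3 177.6 164.2] yaw [ 1.796e+02 -6.000e-02  9.399e+01] q [11. 17. 70.  0. 93.  7.] w 43.5 F [ 0.48  0.03 -4.84]
(550, -264.4, 160, 174.2) -> [-17.46  -3.8    0.13] -13.37
(600, 0, 160, 130) -> [-7.05 -1.06  0.15] -6.0
```

>>> servo_tool --pt "-0.4 0 0 -0.3 1" --pt "-1 -0.1 0 -0.8 1" --pt "-1.8 -0.2 0 -1.5 1" --pt "-2.6 -0.3 0 -2.2 1" --pt "-3.4 -0.5 0 -2.9 1" --pt "-4.2 -0.6 0 -3.6 1" --pt "-5 -0.7 0 -4.3 1" --pt "-5.8 -0.8 0 -5 1" --pt "-6.5 -1 0 -5.6 1" --pt "-7 -1.06 0 -6 1"

```text
time: 30.62
tool_pos: [0.5973, -0.0009, 0.1589]
ee_rot: [-3.14, -0.001, 2.27]
wrist_force: [1.0, 0.0, -4.0]
width: 0.0436
finger_force: 30.0
```

```bash
python3 -c "
from h import *
st(); plan((549,-264.3,160,174.2),(575,-140,160,154))"
```

```text
t 30.62 tcp [597.3  -0.9 158.9] yaw [-1.7989e+02 -5.0000e-02  1.3007e+02] q [ -5.  12.  76.  -0.  92. -46.] w 43.6 F [ 1.01  0.04 -3.99]
(549, -264.3, 160, 174.2) -> [-6.82 -8.26 -0.03] -7.35
(575, -140, 160, 154) -> [-3.68 -4.26 -0.04] -3.99
```

>>> servo_tool --pt "-0.3 -0.4 0 -0.3 1" --pt "-0.8 -0.9 0 -0.8 1" --pt "-1.3 -1.6 0 -1.4 1" --pt "-1.9 -2.3 0 -2 1" --pt "-2.5 -3 0 -2.7 1" --pt "-3.1 -3.7 0 -3.3 1" --pt "-3.7 -4.4 0 -4 1" --pt "-4.3 -5.1 0 -4.6 1" --pt "-4.9 -5.8 0 -5.2 1" --pt "-5.3 -6.4 0 -5.8 1"

```text
time: 31.45
tool_pos: [0.5601, -0.2053, 0.1588]
ee_rot: [-3.141, -0.001, 2.878]
wrist_force: [0.4, 0.8, -4.7]
width: 0.0438
finger_force: 30.0
```

>>> servo_tool --pt "-0.4 -0.5 0 -0.3 1" --pt "-0.6 -1 0 -0.7 1" --pt "-0.6 -1.2 0 -1 1" --pt "-0.6 -1.2 0 -1.3 1" --pt "-0.6 -1.2 0 -1.5 1" --pt "-0.6 -1.2 0 -1.5 1" --pt "-0.6 -1.2 0 -1.5 1"

```text
time: 32.03
tool_pos: [0.5672, -0.236, 0.1593]
ee_rot: [3.141, -0.001, 3.033]
wrist_force: [-0.2, -0.5, -5.3]
width: 0.0436
finger_force: 30.0
```

Run:
```python
from h import *
st(); plan((549,-264.3,160,174.2),(549,-264.3,100,174.2))
s=snap('top','t2.png'); 
c=s['image'][150:300,400:580]; cv2.imwrite('pics/t2c.png',cv2.resize(c,None,fx=3.5,fy=3.5,interpolation=cv2.INTER_CUBIC))
```

```text
t 32.03 tcp [ 567.2 -236.   159.3] yaw [ 1.7997e+02 -4.0000e-02  1.7378e+02] q [ -28.   14.   74.    0.   93. -112.] w 43.6 F [-0.16 -0.48 -5.3 ]
(549, -264.3, 160, 174.2) -> [ 0.6  -1.2  -0.03] -0.07
(549, -264.3, 100, 174.2) -> [ 0.6  -1.21  2.37] -0.07
```

View pics/t2c.png

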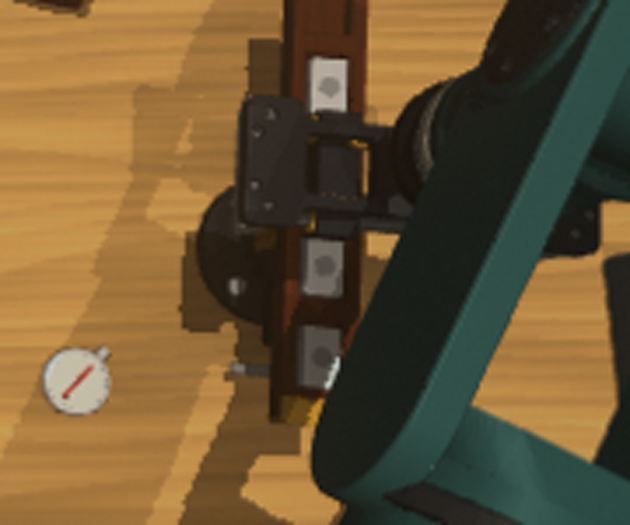

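The crop shows the rack held over the vise, roughly crosswise, with bars 1, 2 and 4 visible. It is about 30 mm short of the jaws, so I'll shift and then lower.

>>> servo_tool --pt "0.2 -0.4 0 0 1" --pt "0.4 -0.8 0 0 1" --pt "0.6 -1.2 0 -0.07 1" --pt "0.6 -1.2 0.5 -0.07 1" --pt "0.6 -1.2 1 -0.07 1" --pt "0.6 -1.2 1.5 -0.07 1" --pt "0.6 -1.2 1.8 -0.07 1" --pt "0.6 -1.2 2.1 -0.07 1" --pt "0.6 -1.2 2.1 -0.07 1" --pt "0.6 -1.2 2.1 -0.07 1"

```text
time: 32.92
tool_pos: [0.5491, -0.264, 0.1062]
ee_rot: [3.141, -0.002, 3.041]
wrist_force: [-0.5, -0.3, -3.9]
width: 0.0436
finger_force: 30.0
```

Run:
```python
from h import *
st(); plan((549,-264.3,95,174.2))
for n in('top','scene'):
    s=snap(n,n+'3.png'); print(n); rep(s,brass(s),.09,8,900)
c=s['image'][110:220,140:300]; cv2.imwrite('pics/sc3c.png',cv2.resize(c,None,fx=4,fy=4,interpolation=cv2.INTER_CUBIC))
```

```text
t 32.92 tcp [ 549.1 -264.   106.2] yaw [ 1.7995e+02 -9.0000e-02  1.7424e+02] q [ -31.   15.   79.    0.   87. -115.] w 43.6 F [-0.54 -0.34 -3.88]
(549, -264.3, 95, 174.2) -> [ 0.   -0.01  0.45] 0.01
top
[493.4 275.6] [ 425.4 -259.7] 20.5 13.7 -22.5
[372.9 269.2] [441.9   9.8] 35.5 23.1 -31.6
scene
[492.7  94.5] [-17.2 609.1] 128.3 93.0 -45.2
```

View pics/sc3c.png

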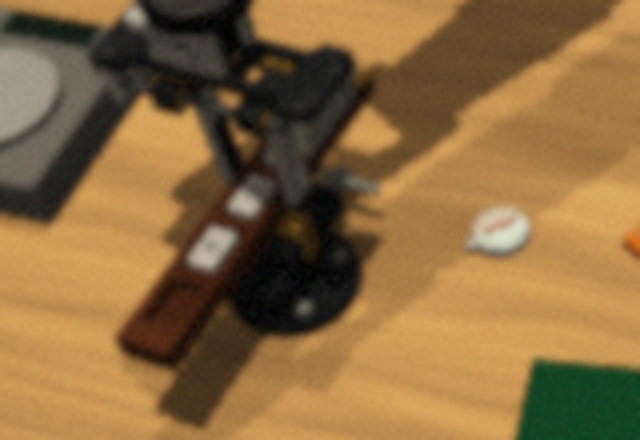

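The scene crop shows the rack level above the jaws, with a brass jaw end visible beneath it at crop (298,228). I'll creep down until it touches.

>>> servo_tool --pt "0 0 0.15 0 1" --pt "0 0 0.3 0 1" --pt "0 0 0.38 0 1" --pt "0 0 0.38 0 1" --pt "0 0 0.38 0 1" --pt "0 0 0.41 0 1" --pt "0 0 0.44 0 1" --pt "0 0 0.44 0 1"

```text
time: 33.68
tool_pos: [0.5492, -0.2646, 0.0961]
ee_rot: [3.141, 0.0, 3.041]
wrist_force: [0.4, 0.2, -4.6]
width: 0.0435
finger_force: 30.0
```

```bash
python3 tq.py 6
```

```text
F [ 0.052  0.103 -4.956] [0.48 0.37 0.38] T [0.0329 0.0251 0.018 ] [0.043 0.015 0.013]
t 33.98 tcp [ 549.3 -264.6   96.3] yaw [-1.8000e+02  1.0000e-02  1.7421e+02] q [ -31.   15.   79.    0.   86. -115.] w 44.0 F [-0.73  0.26 -4.74]
```

>>> servo_tool --pt "0 0 0.03 0 1" --pt "0 0 0.05 0 1" --pt "0 0 0.05 0 1" --pt "0 0 0.05 0 1"

```text
time: 34.32
tool_pos: [0.5494, -0.2646, 0.0955]
ee_rot: [-3.141, 0.001, 3.04]
wrist_force: [-0.4, -0.2, -2.0]
width: 0.044
finger_force: 30.0
```

```bash
python3 tq.py 3
```

```text
F [-0.472  0.403 -1.692] [0.53 0.19 0.28] T [0.1345 0.1675 0.0104] [0.032 0.035 0.019]
t 34.47 tcp [ 549.4 -264.6   95.5] yaw [-1.7999e+02  4.0000e-02  1.7421e+02] q [ -31.   15.   79.    0.   85. -115.] w 43.8 F [-1.17  0.18 -1.35]
```

>>> servo_tool --pt "0 0 0.02 0 1" --pt "0 0 0.02 0 1" --pt "0 0 0.02 0 1" --pt "0 0 0.02 0 0.5" --pt "0 0 0.02 0 0.5" --pt "0 0 0.02 0 0.5"

```text
time: 34.97
tool_pos: [0.5497, -0.2648, 0.0945]
ee_rot: [-3.141, 0.001, 3.041]
wrist_force: [-1.2, -0.0, -0.4]
width: 0.0468
finger_force: 0.0
```

Run:
```python
from h import *
st(); s=snap('wrist','v1.png'); t=snap('scene','v2.png'); st()
a=cv2.resize(s['image'][0:400,120:520],None,fx=1,fy=1); b=cv2.resize(t['image'][110:210,140:240],(400,400),interpolation=cv2.INTER_CUBIC)
cv2.imwrite('pics/v1c.png',np.hstack([a,b]))
```

```text
t 34.97 tcp [ 549.7 -264.8   94.5] yaw [-1.7998e+02  6.0000e-02  1.7421e+02] q [ -31.   15.   80.    0.   85. -115.] w 46.8 F [-1.22 -0.03 -0.39]
t 35.07 tcp [ 549.5 -264.6   94.3] yaw [-1.8000e+02  2.0000e-02  1.7421e+02] q [ -31.   15.   80.    0.   85. -115.] w 46.9 F [-0.15  0.1  -1.14]
```

View pics/v1c.png

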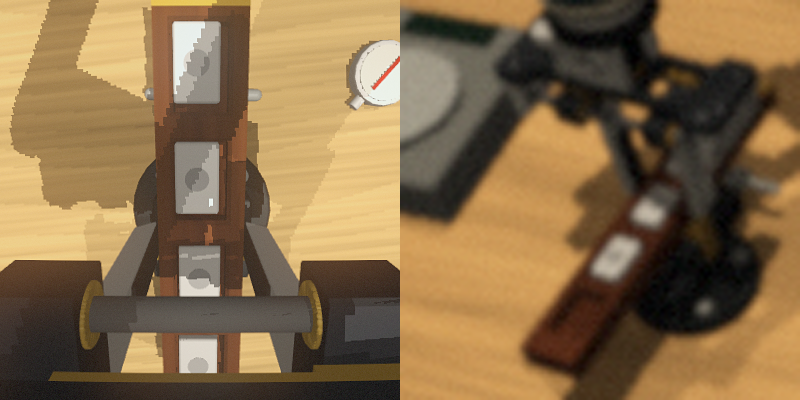

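The left half (wrist) shows the released rack with its bars in and the fingers clear on either side. The right half (scene) shows it lying across the jaws. I'll measure its pitch from the bars' apparent sizes, and whether it moves.

```bash
cat > pit.py <<'E'
from h import *
st(); s=snap('wrist'); h=hsv(s); o=robot.get_obs(); t=np.array(o['tool_pos']); Rt=rot(o['ee_rot'])
# rack width along scan rows -> depth -> height
d=(h[...,0]<22)&(h[...,1]>110)&(h[...,2]<125)
for r in (12,120,135,230,240):
    row=s['image'][r].astype(int); 
    print(r,end=' ')
m=(h[...,1]<75)&(h[...,2]>75); m[290:]=0; m[:,:285]=0; m[:,:]=m
for c in blobs(s,m[:, :],600,9000):
    (cx,cy),(w,hh),a=cv2.minAreaRect(c.astype(np.float32)); x,y,bw,bh=cv2.boundingRect(c.astype(np.float32))
    print('bar px',(round(cx),round(cy)),'short px',round(min(w,hh),1),'long',round(max(w,hh),1)); 
    c2=onz(s,c,.110); r=rect(c2); print('  at .110:',r[0].round(1),round(r[1],1),round(r[2],1))
E
python3 pit.py
```

```text
t 35.07 tcp [ 549.5 -264.6   94.3] yaw [-1.8000e+02  2.0000e-02  1.7421e+02] q [ -31.   15.   80.    0.   85. -115.] w 46.9 F [-0.15  0.1  -1.14]
12 120 135 230 240 bar px (612, 270) short px 37.0 long 53.0
  at .110: [ 578.8 -105.7] 31.9 21.9
bar px (318, 268) short px 41.0 long 43.0
  at .110: [ 559.3 -266.2] 24.6 21.3
bar px (387, 241) short px 30.9 long 111.6
  at .110: [ 549.1 -229.2] 61.5 15.5
bar px (316, 178) short px 44.0 long 72.0
  at .110: [ 512.1 -262.6] 35.9 21.5
bar px (502, 74) short px 66.0 long 69.0
  at .110: [ 471.6 -172.4] 31.5 29.1
bar px (316, 62) short px 48.0 long 83.0
  at .110: [ 459.1 -257.1] 35.8 21.8
```

>>> servo_tool --pt "0 0 0 0 0.45" --pt "0 0 0 0 0.45" --pt "0 0 0 0 0.45" --pt "0 0 0 0 0.45" --pt "0 0 0 0 0.45" --pt "0 0 0 0 0.45"

```text
time: 35.62
tool_pos: [0.5493, -0.2646, 0.0944]
ee_rot: [3.141, 0.0, 3.04]
wrist_force: [0.7, 0.3, 1.0]
width: 0.0517
finger_force: 0.0
```

```bash
python3 pit.py
python3 - <<'E'
from h import *
a=cv2.imread('pics/v2.png').astype(int); s=snap('scene'); d=np.abs(s['image'].astype(int)-a).max(2)[110:220,140:240]; print('diff',(d>25).sum(),d.max())
E
```

```text
t 35.62 tcp [ 549.3 -264.6   94.4] yaw [179.99   0.   174.21] q [ -31.   15.   80.    0.   85. -115.] w 51.7 F [0.72 0.31 0.95]
12 120 135 230 240 bar px (612, 270) short px 37.0 long 53.0
  at .110: [ 578.7 -105.5] 31.9 21.9
bar px (318, 268) short px 41.0 long 43.0
  at .110: [ 559.2 -266.2] 24.5 21.5
bar px (393, 242) short px 29.1 long 113.8
  at .110: [ 550.  -226.8] 62.9 15.4
bar px (316, 178) short px 44.0 long 72.0
  at .110: [ 512.  -262.6] 36.0 21.5
bar px (502, 75) short px 67.0 long 68.0
  at .110: [ 471.6 -172.4] 31.9 29.1
bar px (316, 63) short px 48.0 long 82.0
  at .110: [ 459.1 -257.1] 35.4 21.8
diff 71 55
```

It is level: the bars measure 36 mm at z=110 with 53 mm spacing, and nothing has moved. I'll open wider and wait over 3 s.

>>> servo_tool --pt "0 0 0 0 0.3" --pt "0 0 0 0 0.3" --pt "0 0 0 0 0.3" --pt "0 0 0 0 0.3" --pt "0 0 0 0 0.3" --pt "0 0 0 0 0.3" --pt "0 0 0 0 0.3" --pt "0 0 0 0 0.3" --pt "0 0 0 0 0.3" --pt "0 0 0 0 0.3"

```text
time: 36.55
tool_pos: [0.5493, -0.2645, 0.0945]
ee_rot: [3.142, 0.0, 3.041]
wrist_force: [0.2, -0.2, -0.3]
width: 0.0659
finger_force: 0.0
```

>>> servo_tool --pt "0 0 0 0 0.3" --pt "0 0 0 0 0.3" --pt "0 0 0 0 0.3" --pt "0 0 0 0 0.3" --pt "0 0 0 0 0.3" --pt "0 0 0 0 0.3" --pt "0 0 0 0 0.3" --pt "0 0 0 0 0.3" --pt "0 0 0 0 0.3" --pt "0 0 0 0 0.3"

```text
time: 37.38
tool_pos: [0.5493, -0.2645, 0.0945]
ee_rot: [3.142, 0.0, 3.041]
wrist_force: [1.4, 0.6, 0.3]
width: 0.0659
finger_force: 0.0
```

>>> servo_tool --pt "0 0 0 0 0.3" --pt "0 0 0 0 0.3" --pt "0 0 0 0 0.3" --pt "0 0 0 0 0.3" --pt "0 0 0 0 0.3" --pt "0 0 0 0 0.3" --pt "0 0 0 0 0.3" --pt "0 0 0 0 0.3" --pt "0 0 0 0 0.3" --pt "0 0 0 0 0.3"

```text
time: 38.22
tool_pos: [0.5493, -0.2646, 0.0944]
ee_rot: [3.142, 0.0, 3.041]
wrist_force: [0.5, -0.3, -0.4]
width: 0.0658
finger_force: 0.0
```

>>> servo_tool --pt "0 0 0 0 0.3" --pt "0 0 0 0 0.3" --pt "0 0 0 0 0.3" --pt "0 0 0 0 0.3" --pt "0 0 0 0 0.3" --pt "0 0 0 0 0.3" --pt "0 0 0 0 0.3" --pt "0 0 0 0 0.3" --pt "0 0 0 0 0.3" --pt "0 0 0 0 0.3"

```text
time: 39.05
tool_pos: [0.5493, -0.2646, 0.0945]
ee_rot: [3.142, 0.0, 3.041]
wrist_force: [0.3, -1.2, 0.3]
width: 0.0656
finger_force: 0.0
```

>>> servo_tool --pt "0 0 0 0 0.3" --pt "0 0 0 0 0.3" --pt "0 0 0 0 0.3" --pt "0 0 0 0 0.3" --pt "0 0 0 0 0.3" --pt "0 0 0 0 0.3" --pt "0 0 0 0 0.3" --pt "0 0 0 0 0.3" --pt "0 0 0 0 0.3" --pt "0 0 0 0 0.3"

```text
time: 39.88
tool_pos: [0.5492, -0.2646, 0.0944]
ee_rot: [3.141, -0.0, 3.041]
wrist_force: [0.2, -0.0, -0.2]
width: 0.0657
finger_force: 0.0
```

```bash
python3 pit.py
python3 - <<'E'
from h import *
a=cv2.imread('pics/v2.png').astype(int); s=snap('scene','v3.png'); d=np.abs(s['image'].astype(int)-a).max(2)[110:220,140:240]; print('diff',(d>25).sum(),d.max())
E
```

```text
t 39.88 tcp [ 549.2 -264.6   94.4] yaw [179.99  -0.   174.21] q [ -31.   15.   80.    0.   85. -115.] w 65.7 F [ 0.18 -0.   -0.18]
12 120 135 230 240 bar px (613, 270) short px 37.0 long 52.0
  at .110: [ 578.7 -105.5] 31.9 21.9
bar px (318, 268) short px 41.0 long 43.0
  at .110: [ 559.1 -266.2] 24.5 21.5
bar px (399, 248) short px 41.7 long 124.6
  at .110: [ 553.2 -223.2] 69.1 21.2
bar px (316, 178) short px 44.0 long 72.0
  at .110: [ 512.  -262.6] 36.0 21.5
bar px (502, 75) short px 67.0 long 68.0
  at .110: [ 471.5 -172.4] 31.9 29.1
bar px (316, 63) short px 48.0 long 82.0
  at .110: [ 459.1 -257.2] 35.5 21.6
diff 396 149
```

It stayed still for over 4 s after release. Regrasp and lift.

>>> servo_tool --pt "0 0 0 0 1" --pt "0 0 0 0 1" --pt "0 0 0 0 1" --pt "0 0 0 0 1" --pt "0 0 0 0 1" --pt "0 0 0 0 1" --pt "0 0 0 0 1" --pt "0 0 0 0 1" --pt "0 0 0 0 1" --pt "0 0 0 0 1"

```text
time: 40.82
tool_pos: [0.5493, -0.2646, 0.0945]
ee_rot: [3.142, 0.0, 3.04]
wrist_force: [0.6, -0.4, -0.7]
width: 0.0439
finger_force: 30.0
```

>>> servo_tool --pt "0 0 -0.1 0 1" --pt "0 0 -0.3 0 1" --pt "0 0 -0.6 0 1" --pt "0 0 -1 0 1" --pt "0 0 -1.4 0 1" --pt "0 0 -1.8 0 1" --pt "0 0 -2.2 0 1" --pt "0 0 -2.5 0 1" --pt "0 0 -2.6 0 1" --pt "0 0 -2.6 0 1"

```text
time: 41.65
tool_pos: [0.5498, -0.2649, 0.161]
ee_rot: [-3.141, 0.002, 3.041]
wrist_force: [0.7, -0.2, -5.2]
width: 0.0438
finger_force: 30.0
```

```bash
python3 -c "
from h import *
st(); plan((609.5,168.2,160,97.7),(585,-120,160,150))"
```

```text
t 41.65 tcp [ 549.8 -264.9  161. ] yaw [-1.7994e+02  1.4000e-01  1.7421e+02] q [ -31.   13.   74.    0.   92. -115.] w 43.8 F [ 0.75 -0.24 -5.16]
(609.5, 168.2, 160, 97.7) -> [-0.63 17.48  0.02] 12.75
(585, -120, 160, 150) -> [-0.81  5.91  0.04] 4.04
```

>>> servo_tool --pt "0 0.4 0 0.3 1" --pt "-0.1 1 0 0.7 1" --pt "-0.2 1.8 0 1.2 1" --pt "-0.3 2.6 0 1.8 1" --pt "-0.4 3.4 0 2.4 1" --pt "-0.5 4.2 0 3 1" --pt "-0.6 5 0 3.6 1" --pt "-0.7 5.8 0 4.2 1" --pt "-0.8 6.6 0 4.8 1" --pt "-0.8 7.4 0 5.4 1"

```text
time: 42.48
tool_pos: [0.5877, -0.0814, 0.1585]
ee_rot: [-3.141, -0.001, 2.472]
wrist_force: [-0.1, 0.3, -4.5]
width: 0.0437
finger_force: 30.0
```

```bash
python3 -c "
from h import *
st(); plan((609.5,168.2,160,97.7))"
```

```text
t 42.48 tcp [587.7 -81.4 158.5] yaw [-1.7998e+02 -8.0000e-02  1.4163e+02] q [-13.  11.  77.   0.  92. -65.] w 43.7 F [-0.14  0.25 -4.51]
(609.5, 168.2, 160, 97.7) -> [ 5.52  8.37 -0.06] 7.32
```

>>> servo_tool --pt "0.5 0.7 0 0.6 1" --pt "1 1.5 0 1.3 1" --pt "1.5 2.3 0 2 1" --pt "2 3.1 0 2.7 1" --pt "2.6 3.9 0 3.4 1" --pt "3.2 4.7 0 4.1 1" --pt "3.7 5.5 0 4.8 1" --pt "4.2 6.3 0 5.5 1" --pt "4.7 7.1 0 6.2 1" --pt "5.1 7.8 0 6.9 1"

```text
time: 43.32
tool_pos: [0.6076, 0.1513, 0.1585]
ee_rot: [-3.14, -0.001, 1.75]
wrist_force: [0.1, -0.1, -4.7]
width: 0.0439
finger_force: 30.0
```

>>> servo_tool --pt "0.2 0.3 0 0.2 1" --pt "0.2 0.3 0 0.3 1" --pt "0.2 0.3 0 0.3 1" --pt "0.2 0.3 0 0.3 1" --pt "0.2 0.3 0 0.3 1"

```text
time: 43.73
tool_pos: [0.6144, 0.1548, 0.1592]
ee_rot: [-3.141, 0.0, 1.72]
wrist_force: [-0.0, -0.1, -5.0]
width: 0.0437
finger_force: 30.0
```

```bash
python3 -c "
from h import *
st(); plan((609.5,168.2,10,97.7))"
```

```text
t 43.73 tcp [614.4 154.8 159.2] yaw [-1.7996e+02  1.0000e-02  9.8560e+01] q [ 9. 16. 70. -0. 93.  0.] w 43.7 F [-0.04 -0.12 -4.98]
(609.5, 168.2, 10, 97.7) -> [ 0.56 -0.11  5.97] 0.14
```

>>> servo_tool --pt "0.3 0 0.4 0.1 1" --pt "0.56 -0.1 1 0.14 1" --pt "0.56 -0.1 1.8 0.14 1" --pt "0.56 -0.1 2.6 0.14 1" --pt "0.56 -0.1 3.4 0.14 1" --pt "0.56 -0.1 4.2 0.14 1" --pt "0.56 -0.1 4.8 0.14 1" --pt "0.56 -0.1 5.2 0.14 1" --pt "0.56 -0.1 5.5 0.14 1" --pt "0.56 -0.1 5.5 0.14 1"

```text
time: 44.57
tool_pos: [0.6087, 0.169, 0.0198]
ee_rot: [-3.138, 0.0, 1.706]
wrist_force: [0.1, 0.1, -5.6]
width: 0.044
finger_force: 30.0
```

Run:
```python
from h import *
s=snap('wrist','b1.png');st(); plan((609.5,168.2,7,97.7))
print('green');rep(s,green(s),.002,2000)
```

```text
t 44.62 tcp [609.6 169.2  21.3] yaw [-1.7992e+02 -1.0000e-02  9.7750e+01] q [10. 21. 81.  0. 78.  3.] w 44.1 F [ 0.31 -0.47 -4.82]
(609.5, 168.2, 7, 97.7) -> [-0.04 -0.01  0.57] 0.01
green
[399.6 108.7] [642.6 242.2] 119.6 34.3 -82.6
[255.2  97.4] [562.4 231.2] 119.4 21.2 -82.2
```

>>> servo_tool --pt "0 0 0.2 0 1" --pt "0 0 0.4 0 1" --pt "0 0 0.5 0 1" --pt "0 0 0.54 0 1" --pt "0 0 0.57 0 1" --pt "0 0 0.6 0 1" --pt "0 0 0.6 0 1" --pt "0 0 0.6 0 1"

```text
time: 45.28
tool_pos: [0.6102, 0.1693, 0.0072]
ee_rot: [3.141, -0.0, 1.706]
wrist_force: [1.1, 0.8, -4.5]
width: 0.044
finger_force: 30.0
```

```bash
python3 tq.py 3
```

```text
F [ 0.222 -0.406 -5.03 ] [0.17 0.62 0.71] T [0.0013 0.0137 0.0488] [0.033 0.008 0.007]
t 45.43 tcp [610.2 169.4   7.2] yaw [179.98  -0.    97.77] q [10. 22. 81.  0. 77.  3.] w 43.5 F [ 0.32 -0.27 -5.61]
```

>>> servo_tool --pt "0 0 0.02 0 1" --pt "0 0 0.04 0 1" --pt "0 0 0.05 0 1" --pt "0 0 0.05 0 1" --pt "0 0 0.05 0 1"

```text
time: 45.85
tool_pos: [0.6103, 0.1694, 0.0065]
ee_rot: [3.141, -0.0, 1.706]
wrist_force: [-1.6, 0.0, -0.1]
width: 0.0439
finger_force: 30.0
```

```bash
python3 tq.py 3
```

```text
F [-1.854 -0.283  0.478] [0.56 0.11 0.46] T [-0.1473  0.4789  0.0122] [0.004 0.039 0.006]
t 46.0 tcp [610.3 169.4   6.5] yaw [ 1.7996e+02 -1.0000e-02  9.7770e+01] q [10. 22. 81.  0. 77.  3.] w 43.7 F [-1.18 -0.17  1.09]
```

Set down. Release, rise straight up and look.

>>> servo_tool --pt "0 0 0 0 0.3" --pt "0 0 0 0 0.3" --pt "0 0 0 0 0.3" --pt "0 0 0 0 0.3" --pt "0 0 0 0 0.3" --pt "0 0 0 0 0.3" --pt "0 0 0 0 0.3" --pt "0 0 0 0 0.3"

```text
time: 46.67
tool_pos: [0.6101, 0.1693, 0.0057]
ee_rot: [3.142, -0.0, 1.706]
wrist_force: [-0.2, 0.6, 0.2]
width: 0.066
finger_force: 0.0
```

>>> servo_tool --pt "0 0 -1 0 0.3" --pt "0 0 -2 0 0.3" --pt "0 0 -3.5 0 0.3" --pt "0 -0.7 -9.5 -9.5 0.3" --pt "0 -0.7 -9.5 -9.5 0.3" --pt "0 -0.7 -9.5 -9.5 0.3" --pt "0 -0.7 -9.5 -9.5 0.3" --pt "0 -0.7 -9.5 -9.5 0.3" --pt "0 -0.7 -9.5 -9.5 0.3" --pt "0 -0.7 -9.5 -9.5 0.3"

```text
time: 47.5
tool_pos: [0.593, 0.167, 0.2446]
ee_rot: [3.14, 0.002, 2.588]
wrist_force: [0.6, 0.3, -1.2]
width: 0.066
finger_force: 0.0
```

>>> servo_tool --pt "0 0 0 -1.5 0.3" --pt "0 0 0 -1.5 0.3" --pt "0 0 0 -1.5 0.3" --pt "0 0 0 -1.5 0.3"

```text
time: 47.83
tool_pos: [0.5927, 0.1669, 0.2432]
ee_rot: [3.142, -0.0, 2.737]
wrist_force: [-0.2, 0.4, -0.2]
width: 0.0657
finger_force: 0.0
```

```bash
python3 rk.py w6
python3 - <<'E'
from h import *
for n in('top','scene'):
    s=snap(n,n+'9.png'); print(n); rep(s,silver(s),.022,15,400)
E
```

```text
t 47.83 tcp [592.7 166.9 243.2] yaw [ 1.8000e+02 -1.0000e-02  1.5684e+02] q [ 10.  13.  65.   0. 102. -56.] w 65.7 F [-0.16  0.41 -0.16]
t 47.88 tcp [592.7 167.  243.2] yaw [179.99  -0.   156.85] q [ 10.  13.  65.   0. 102. -56.] w 65.5 F [-0.75 -0.2   0.15]
[311.2 195.9] [623.8 138. ] 328.1 69.6 -82.1
band
[417.8 130.7] [592.7 290.8] 44.8 17.1 7.5
bars
[231.7 252.9] [643.5  22. ] 108.6 31.5 -58.2
[277.1 211.6] [617.3  99.2] 36.9 22.8 -82.3
[315.2 189.8] [610.3 152.7] 36.2 23.4 -81.9
[353.2 166.8] [602.6 205.4] 35.9 22.6 -81.8
[392.7 143.7] [595.4 258.1] 37.0 22.6 -81.8
top
[ 83.2 298.1] [377.9 720.1] 15.4 14.0 -69.0
[ 34.7 296.5] [384.4 843.1] 27.4 25.2 5.7
[ 83.8 282.9] [416.5 722.6] 20.5 10.1 47.8
[ 55.1 293.4] [386.4 788.5] 87.9 70.4 89.4
[486.9 255.3] [ 475.3 -278.3] 40.9 21.8 89.3
[421.9 258. ] [ 465.6 -115.2] 46.7 43.8 -2.7
[ 15.8 220.8] [574.1 912. ] 36.4 11.8 -3.6
[270.  208.5] [595.2 257.9] 36.1 21.0 -83.8
[290.5 205.8] [600.9 204.3] 35.5 20.5 -89.9
[611.3 180.8] [ 649.4 -591.9] 12.3 10.1 88.8
[623.3 172.7] [ 669.  -623.2] 12.3 10.1 88.8
[616.7 172.8] [ 669.3 -607. ] 12.0 1
[... 1010 characters left out ...]
126.7] 91.7 19.2 -63.5
[542.5  12. ] [1107.8 -466.9] 42.0 34.8 87.7
scene
[441.7 375.5] [982.8 497.1] 84.0 40.4 -86.3
[115.  284.4] [ 966.  -368.9] 27.5 10.3 67.1
[370.2 220.9] [597.1 258.3] 36.5 21.1 -75.7
[351.8 219.2] [604.7 205.3] 35.7 24.7 -78.1
[333.1 217.8] [612.3 150.5] 34.9 22.1 -85.3
[315.9 215.7] [619.6  98.7] 35.9 21.4 -75.6
[ 91.8 193.4] [ 715.  -615.7] 61.4 12.1 -86.3
[ 95.5 188.6] [ 695.2 -615.4] 61.1 11.7 -88.3
[ 98.8 183.8] [ 675.3 -616.3] 60.1 12.6 88.7
[514.3 186.6] [348.1 693.4] 84.4 37.4 -33.8
[102.3 179.3] [ 655.2 -615.9] 59.8 12.0 -88.6
[264.1 167.5] [ 474.9 -115.5] 45.3 43.6 -75.7
[548.2 158.2] [190.5 814.2] 21.9 18.6 -74.9
[531.6 164.8] [225.2 749. ] 117.6 80.0 -89.1
```

View pics/w6c.png

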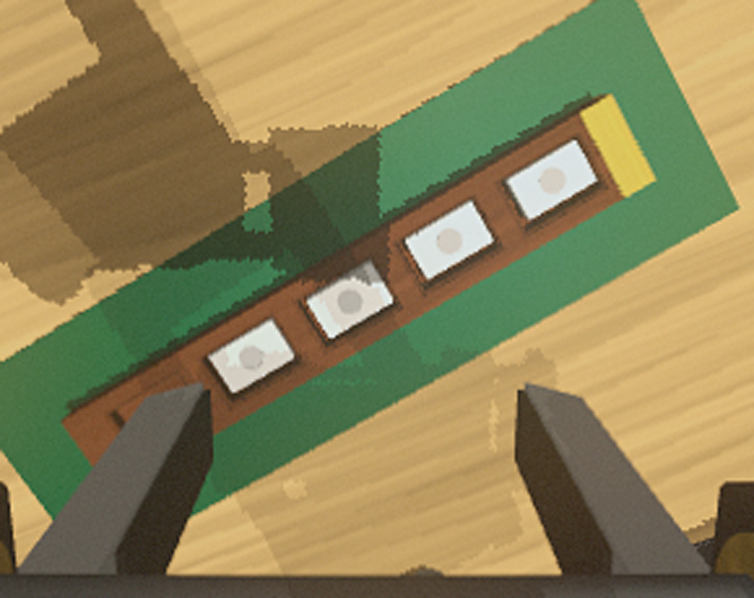

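The crop shows the rack wholly on the mat and parallel to it, with all four bars flush and recess 5 empty. Handing in.

```bash
python3 -c "
from bench import robot
print(robot.close_job())"
```

```text
the job is handed in; nothing more can be done
None
```

The job is handed in: four bars were present and pressed flush into recesses 1–4, and the loaded rack balanced level and still on the vise jaws for over four seconds after release (centre of mass about 11 mm from its middle, towards the brass end). The rack is back along its mat, wholly on it, with all four bars still flush.

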